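# Pack the bead trays and close the carrier

### The job

Pack up the bead trays after the craft session: lift the trays off the nested stack one at a time, without dragging up the tray below, and set every tray (a stray one on the table too) down flat in a bay of its own in the wooden carrier. Once all of them are in, lower the wooden cover over the carrier's two pins until it rests flush on both end blocks. Leave the other things on the table where they are.

Things in the scene. Friction and masses are not known exactly. Their poses are not given: they have to be found in the camera images.
- tray1: Aluminium stacking tray (90 g), bottom of the nested stack; all trays are identical. Origin: centre of underside; z up out of the open top, x along its length, y across. Foot 83 (x) x 51 (y) mm, 15 mm tall; on it a collar 92 (x) x 60 (y) mm from 15 to 30 mm height, walls 3 mm, inner floor at 18 mm. Grip it across the 60 mm width (y), on the collar's outside.
- tray2: Tray nested in tray1, same shape, frame and mass. Nesting: each tray's foot sits 12 mm deep in the collar of the one below with 1.5 mm play each side, so rims are 18 mm apart and 3 mm shows between collars. Fingers reaching more than 18 mm below the top rim seize the next tray too; lift straight up.
- tray3: Tray nested in tray2, top of the stack; same shape, frame, mass and nesting as the others (see tray1 and tray2).
- tray4: Stray tray standing by itself upright on the table near the stack (absent in some runs); same shape, frame and mass as tray1.
- carrier: Fixed wooden carrier (brown), 300 (x) x 200 (y) mm, base 8 mm thick. Origin: centre of underside; z up, x along its length. Four bays in a 2 x 2 grid. At each end (x = -130, +130 mm, y = 0) stands a wooden block 30 (x) x 90 (y) mm, its top 44 mm above the table, and from its middle rises a steel pin 10 mm in diameter, 25 mm high, tapered to 4 mm over the top 7 mm.
- bay1 (a point): Centre of the floor of one bay, at x = -51, y = -55, z = 8 mm in the carrier's frame; axes as the carrier's. The bay is 90 (x) x 58 (y) mm between wooden rails 5 mm high; a tray's foot stands in it with 3.5 mm play each side, tray length along the carrier's x, either way round.
- bay2 (a point): Centre of the floor of one bay, at x = -51, y = 55, z = 8 mm in the carrier's frame; axes as the carrier's. The bay is 90 (x) x 58 (y) mm between wooden rails 5 mm high; a tray's foot stands in it with 3.5 mm play each side, tray length along the carrier's x, either way round.
- bay3 (a point): Centre of the floor of one bay, at x = 51, y = -55, z = 8 mm in the carrier's frame; axes as the carrier's. The bay is 90 (x) x 58 (y) mm between wooden rails 5 mm high; a tray's foot stands in it with 3.5 mm play each side, tray length along the carrier's x, either way round.
- bay4 (a point): Centre of the floor of one bay, at x = 51, y = 55, z = 8 mm in the carrier's frame; axes as the carrier's. The bay is 90 (x) x 58 (y) mm between wooden rails 5 mm high; a tray's foot stands in it with 3.5 mm play each side, tray length along the carrier's x, either way round.
- seat (a point): Point midway between the two pins at the height of the block tops (x = 0, y = 0, z = 44 mm in the carrier's frame); the centre of the cover's underside belongs here. Axes as the carrier's.
- cover: Loose wooden cover board (brown), 300 (x) x 184 (y) x 6 mm, 350 g, lying flat on the table at the start. Origin: centre of its underside; z up, x along its length. Two square through holes 14 mm wide at x = -130 and +130 mm, y = 0 (it fits either way round). On top, in the middle, a dark wooden handle block 90 (x) x 18 (y) mm, from 6 to 36 mm above the underside: grip it across y.
- mug: White ceramic mug, 80 mm across, 90 mm tall; bystander, not part of the job. Origin: underside centre. Absent in some runs.
- spool_a: Black thread spool, 40 mm across, 48 mm tall; bystander, not part of the job. Origin: underside centre. Absent in some runs.
- spool_b: Blue thread spool, 40 mm across, 48 mm tall; bystander, not part of the job. Origin: underside centre.
- jar: Glass jar with white lid, 70 mm across, 80 mm tall; bystander, not part of the job. Origin: underside centre.
- screwdriver: Screwdriver lying on the table; bystander, not part of the job. Origin: under its middle.
- tape: Roll of yellow tape lying flat, 90 mm across, 20 mm high; bystander, not part of the job. Origin: underside centre.
- glue: White glue bottle, 44 mm across, 110 mm tall; bystander, not part of the job. Origin: underside centre.
Things that resemble listed ones, but are neither listed nor needed, are in the scene too. Leave any orange look-alike of the tray4 alone. Leave any black look-alike of the tray3 alone.

How it is judged:
On the way, in this order (a step that is already met when the one before it is completed fails the run):
1. every tray stands in a bay of its own and is let go (((horizontal distance between tray1 and bay1 below 0.007 m and z of tray1 in the frame of bay1 below 0.004 m) or (horizontal distance between tray1 and bay2 below 0.007 m and z of tray1 in the frame of bay2 below 0.004 m) or (horizontal distance between tray1 and bay3 below 0.007 m and z of tray1 in the frame of bay3 below 0.004 m) or (horizontal distance between tray1 and bay4 below 0.007 m and z of tray1 in the frame of bay4 below 0.004 m)) and angle between each of tray1, tray2, tray3, tray4's own z axis and vertical below 0.06 rad and ((horizontal distance between tray2 and bay1 below 0.007 m and z of tray2 in the frame of bay1 below 0.004 m) or (horizontal distance between tray2 and bay2 below 0.007 m and z of tray2 in the frame of bay2 below 0.004 m) or (horizontal distance between tray2 and bay3 below 0.007 m and z of tray2 in the frame of bay3 below 0.004 m) or (horizontal distance between tray2 and bay4 below 0.007 m and z of tray2 in the frame of bay4 below 0.004 m)) and ((horizontal distance between tray3 and bay1 below 0.007 m and z of tray3 in the frame of bay1 below 0.004 m) or (horizontal distance between tray3 and bay2 below 0.007 m and z of tray3 in the frame of bay2 below 0.004 m) or (horizontal distance between tray3 and bay3 below 0.007 m and z of tray3 in the frame of bay3 below 0.004 m) or (horizontal distance between tray3 and bay4 below 0.007 m and z of tray3 in the frame of bay4 below 0.004 m)) and ((horizontal distance between tray4 and bay1 below 0.007 m and z of tray4 in the frame of bay1 below 0.004 m) or (horizontal distance between tray4 and bay2 below 0.007 m and z of tray4 in the frame of bay2 below 0.004 m) or (horizontal distance between tray4 and bay3 below 0.007 m and z of tray4 in the frame of bay3 below 0.004 m) or (horizontal distance between tray4 and bay4 below 0.007 m and z of tray4 in the frame of bay4 below 0.004 m)) and contact force between the fingers and tray1 below 0.1 N and contact force between the fingers and tray2 below 0.1 N and contact force between the fingers and tray3 below 0.1 N and contact force between the fingers and tray4 below 0.1 N), for 0.2 s.
2. the cover lies over both pins, flush on the end blocks (horizontal distance between cover and seat below 0.007 m and z of cover in the frame of seat between -0.004 and 0.003 m and angle between the z axis of cover and the z axis of carrier, either way round below 0.03 rad), for 0.2 s.
At the end, for the whole second after the job is handed in: Every tray present stands flat (0.06 rad) in its own bay, within 7 mm of its centre and 4 mm of its floor; the cover is over both pins, within 7 mm of centre, within 3 mm of the block tops and parallel to them (0.03 rad); all released and at rest (all of step 2 and ((horizontal distance between tray1 and bay1 below 0.007 m and z of tray1 in the frame of bay1 below 0.004 m) or (horizontal distance between tray1 and bay2 below 0.007 m and z of tray1 in the frame of bay2 below 0.004 m) or (horizontal distance between tray1 and bay3 below 0.007 m and z of tray1 in the frame of bay3 below 0.004 m) or (horizontal distance between tray1 and bay4 below 0.007 m and z of tray1 in the frame of bay4 below 0.004 m)) and angle between each of tray1, tray2, tray3, tray4's own z axis and vertical below 0.06 rad and ((horizontal distance between tray2 and bay1 below 0.007 m and z of tray2 in the frame of bay1 below 0.004 m) or (horizontal distance between tray2 and bay2 below 0.007 m and z of tray2 in the frame of bay2 below 0.004 m) or (horizontal distance between tray2 and bay3 below 0.007 m and z of tray2 in the frame of bay3 below 0.004 m) or (horizontal distance between tray2 and bay4 below 0.007 m and z of tray2 in the frame of bay4 below 0.004 m)) and ((horizontal distance between tray3 and bay1 below 0.007 m and z of tray3 in the frame of bay1 below 0.004 m) or (horizontal distance between tray3 and bay2 below 0.007 m and z of tray3 in the frame of bay2 below 0.004 m) or (horizontal distance between tray3 and bay3 below 0.007 m and z of tray3 in the frame of bay3 below 0.004 m) or (horizontal distance between tray3 and bay4 below 0.007 m and z of tray3 in the frame of bay4 below 0.004 m)) and ((horizontal distance between tray4 and bay1 below 0.007 m and z of tray4 in the frame of bay1 below 0.004 m) or (horizontal distance between tray4 and bay2 below 0.007 m and z of tray4 in the frame of bay2 below 0.004 m) or (horizontal distance between tray4 and bay3 below 0.007 m and z of tray4 in the frame of bay3 below 0.004 m) or (horizontal distance between tray4 and bay4 below 0.007 m and z of tray4 in the frame of bay4 below 0.004 m)) and linear speed of each of tray1, tray2, tray3, tray4, cover below 0.02 m/s); the robot touches nothing.
It fails at once if a lower tray is dragged up while the tray above it is still nested in it ((height (world z) of tray1 above 0.015 m and distance between tray2 and tray1 below 0.03 m) or (height (world z) of tray2 above 0.033 m and distance between tray3 and tray2 below 0.03 m)).
It fails at once if a bystander is pushed more than 6 cm from its place (distance of any of mug, spool_a, spool_b, jar, screwdriver, tape, glue from where it was at the start of the episode above 0.06 m).
Of tray4, mug, spool_a only 1 to 3 are there at a start; the rules pass over those that are not, and their reading is None.
At some moment in a run one of cover may be knocked a few centimetres aside while the robot is not near it.
Once in a run the grip may slacken for a moment while it holds something.
It also fails if it takes over 210 s, if anything falls off the work surface, if the arm or the gripper's body presses on something with over 40 N, if the wrist force passes 120 N, or if a joint passes its speed limit or range.

### The arm

A 6-joint arm with a two-finger parallel gripper is mounted at the origin on the work surface. World frame = base frame: x ahead of the robot, y to its left, z up, the work surface at z = 0. Lengths are in m, angles in rad, forces in N, time in s.
With the tool pointing down it reaches from about 0.225 to 0.725 m from the base axis. Payload 3.1 kg.
Tool frame: the origin (TCP) lies midway between the tips of the shut fingers; the grasp point (between the pads) lies 19 mm behind it; z points along the fingers, x is the direction in which the jaws open and shut, and the axes are right-handed (so a half turn about z gives the same grasp; the last joint's range is limited). The gripper opens to 85 mm and grips with 20 to 120 N. Pads are 22 mm wide; open, the fingers measure 114 mm over their backs; the gripper's body (76 mm by 85 mm) begins 54 mm behind the grasp point. The pads swing forward as they close: fully open they stand 13 mm farther back than shut.
Start: joints at [-1.458, 0.048, 0.099, 1.622, 0, 1.443], TCP at [0.125, -0.51, 0.204] pointing down, gripper open.
Joint ranges: [-2.91, 2.91], [-0.99, 1.94], [-1.21, 1.42], [-2.12, 2.29], [-1.49, 1.47], [-3.14, 3.14]. Speed limits (rad/s): [2.79, 2.79, 3.14, 3.14, 3.14, 3.14].

### API

Orientations are given as a unit quaternion [w, x, y, z].
In Python, from cell import r gives the robot as it stands.
- The arm moves only by the shell command python3 -m pendant 'ROWS'. ROWS is JSON, a list of rows, each an object with "claw": the finger opening in m, from 0 to 0.0854; "dp": the shift along the world's x, y, z in m, a list of three; "spin": the turn about the world's z in rad. A call has 1 to 12 rows; each row is the pose to reach, as a shift and turn from the pose commanded when the call began; what a row does not reach only later rows make up. A row lasts 1/12 s, in which the tool goes at most 41.7 mm and 7.16 degrees, less where a joint would pass 70% of its speed; a pose out of reach is approached as far as the arm can. A call with a gripper value outside its range is refused whole. The fingers move at their own pace and stop on an object; the grip force is fixed at half the most. Time passes only in rows, so rows that repeat a pose let the fingers close. It gives the time, the measured TCP pose, the force and the opening at its end, in the units of the state.
- r.get_state(): the state, without advancing time (a new reading comes with each control period).
- r.grab_frame(name): name is "scene" or "top"; returns the picture (384x512x3 uint8, red, green, blue); there is no depth.
- r.calibration(name): a dict with "fx", "fy", "cx", "cy" (pixels), "eye" and "rotation" of the camera in the world. Camera axes: x right, y down, z forward; pixel columns grow to the right and rows downward; lengths in m; the calibration is good to about 2 mm. A picture is of the moment at which its call begins. calibration takes no time and is no camera call.
- r.close_job(): hands the job in, once; it reports no verdict.
The state is a dict: "time": time; "qpos": joint angles; "joint_vel": joint speeds; "tau": joint torques, N m; "ee_pos": TCP position; "ee_rot": TCP orientation; "force": force on the tool from outside, world axes, zero at the start; "wrist_torque": the same for the moment, N m; "grip_width": finger opening in m.
Only numpy, scipy, OpenCV 4.12 (cv2) and the standard library are available. Lean on these libraries where they do the work, as an engineer would, in place of code of your own. Each camera call takes 0.05 s, during which the arm holds its last target.

## Working session

There is one attempt and no reset: what is moved stays moved. The work goes in short steps, Python scripts to look and compute and a shell command to move; the robot and the scene stay as the last step left them, time stands still between calls to the robot, and variables do not carry over. Pictures are saved under pics/ and viewed, and the job is handed in when it is done.

```bash
ls; mkdir -p pics; cat > h.py <<'E'
import numpy as np, cv2
from cell import r
def snap(n,f):
    im=r.grab_frame(n); cv2.imwrite('pics/'+f,im[:,:,::-1]); return im
def P(n,pts):
    c=r.calibration(n);R=np.array(c['rotation']);p=np.asarray(pts,float)-np.array(c['eye'])
    q=p@R; return np.c_[q[:,0]/q[:,2]*c['fx']+c['cx'],q[:,1]/q[:,2]*c['fy']+c['cy']]
def U(n,uv,z):
    c=r.calibration(n);R=np.array(c['rotation']);e=np.array(c['eye'])
    uv=np.atleast_2d(uv).astype(float)
    d=np.c_[(uv[:,0]-c['cx'])/c['fx'],(uv[:,1]-c['cy'])/c['fy'],np.ones(len(uv))]@R.T
    return e+d*((z-e[2])/d[:,2])[:,None]
E
python3 - <<'E'
from h import *
for n in('scene','top'):
    snap(n,n+'0.png'); print(n,r.calibration(n))
print(r.get_state())
E
```

```text
pics
scene {'fx': 389.13708560183164, 'fy': 389.13708560183164, 'cx': 253.31628316348636, 'cy': 193.8372458465804, 'eye': array([1.19658656, 0.90765747, 0.79420289]), 'rotation': array([-0.15234517,  0.26888082,  0.83728957, -0.45104348])}
top {'fx': 377.55750726029936, 'fy': 377.55750726029936, 'cx': 254.948007909681, 'cy': 196.09000262554974, 'eye': array([0.40071589, 0.00173835, 1.11552429]), 'rotation': array([-0.04493082,  0.70812028, -0.70394952,  0.03165392])}
{'time': 0.1, 'qpos': array([-1.45779055e+00,  4.87009360e-02,  9.76905165e-02,  1.62198723e+00,
        2.10526832e-05,  1.44300157e+00]), 'joint_vel': array([-2.92504752e-04, -1.20248220e-03,  3.89457058e-03, -1.78874405e-04,
       -4.67367555e-05,  1.07487641e-03]), 'tau': array([ 1.96790541e-03, -3.39849329e+01,  3.20936322e+01,  1.57977745e-02,
       -1.30696258e-04, -6.32116695e-06]), 'ee_pos': array([ 0.12512824, -0.50922458,  0.20318958]), 'ee_rot': array([-7.91407331e-04,  7.86917600e-01, -6.17057112e-01, -7.65011307e-04]), 'force': array([-0.09642814, -0.44952603,  0.50237345]), 'wrist_torque': array([-0.03766129,  0.00908521, -0.02737354]), 'grip_width': 0.08528461917782627}
```

Rotation is a quaternion; fix the helper and view.

```bash
sed -i "s/R=np.array(c\['rotation'\])/R=RT.from_quat(c['rotation'],scalar_first=True).as_matrix()/" h.py; sed -i '1a from scipy.spatial.transform import Rotation as RT' h.py
python3 - <<'E'
from h import *
print(U('top',[[0,0],[511,0],[0,383],[511,383],[255,196]],0).round(3)); print(P('top',[[0.125,-.509,.203]]),P('scene',[[0.125,-.509,.203]]))
E
python3 -c "
import cv2
for n in('top','scene'): cv2.imwrite('pics/%s0b.png'%n,cv2.resize(cv2.imread('pics/%s0.png'%n),(800,600),interpolation=cv2.INTER_CUBIC))"
```

```text
[[ 1.148e+00  8.420e-01  0.000e+00]
 [ 1.139e+00 -7.690e-01  0.000e+00]
 [-1.800e-02  7.470e-01  0.000e+00]
 [ 1.000e-03 -6.940e-01  0.000e+00]
 [ 5.220e-01  2.300e-02  0.000e+00]]
[[483.68870082 359.44231392]] [[259.10212836  91.5994387 ]]
```

View pics/top0b.png

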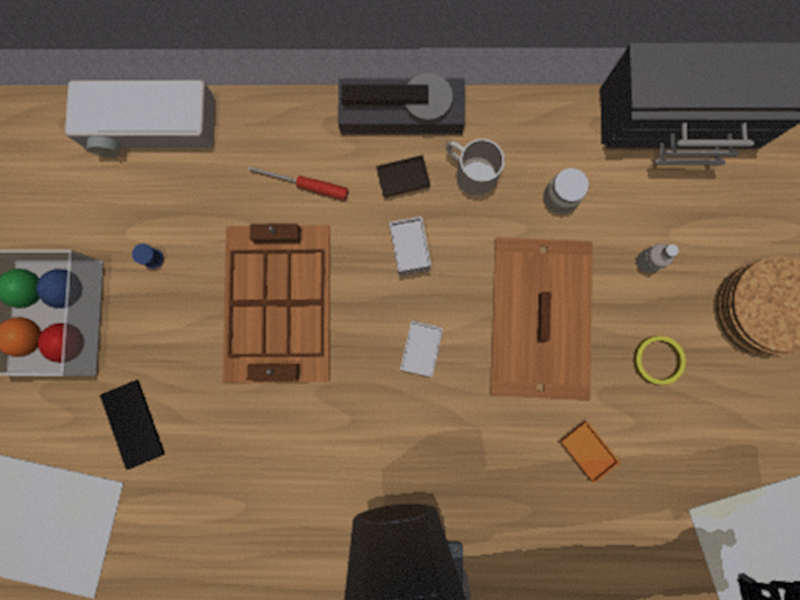

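View pics/scene0b.png

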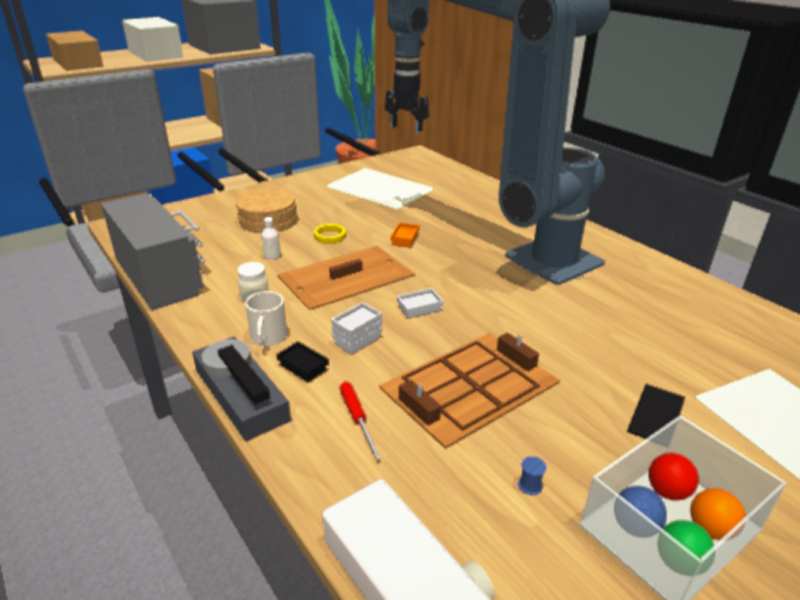

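Top view (800 px scale): carrier at (277,305), nested stack at (410,245), stray tray at (421,349) and cover at (542,318). The black look-alike at (403,177) and the orange one at (588,451) stay where they are. Next I'll enlarge to confirm and measure.

```bash
python3 - <<'E'
import cv2
a=cv2.imread('pics/top0.png'); s=cv2.imread('pics/scene0.png')
cv2.imwrite('pics/c1.png',cv2.resize(a[125:250,240:300],None,fx=4.8,fy=4.8,interpolation=cv2.INTER_CUBIC))
cv2.imwrite('pics/c2.png',cv2.resize(a[135:255,135:220],None,fx=5,fy=5,interpolation=cv2.INTER_CUBIC))
cv2.imwrite('pics/c3.png',cv2.resize(s[175:235,200:300],None,fx=8,fy=8,interpolation=cv2.INTER_CUBIC))
cv2.imwrite('pics/c4.png',cv2.resize(a[145:265,305:390],None,fx=5,fy=5,interpolation=cv2.INTER_CUBIC))
E
```

```text
(no output)
```

View pics/c1.png

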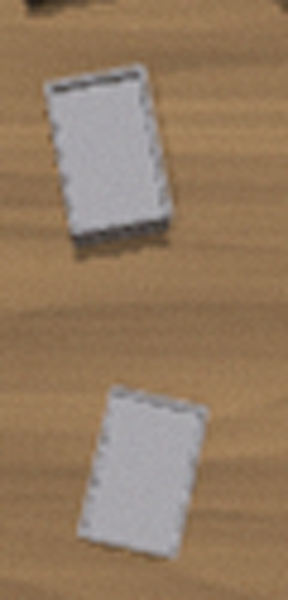

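View pics/c2.png

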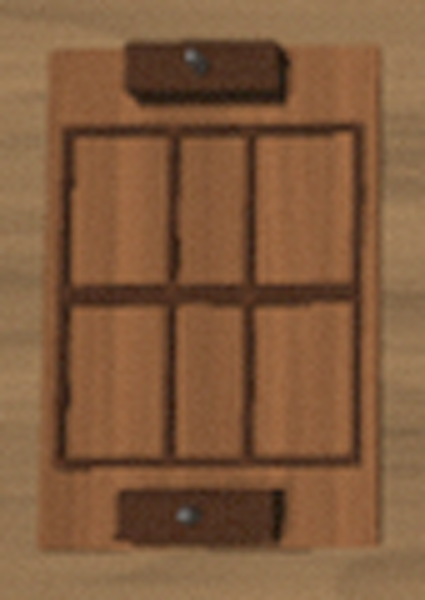

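View pics/c3.png

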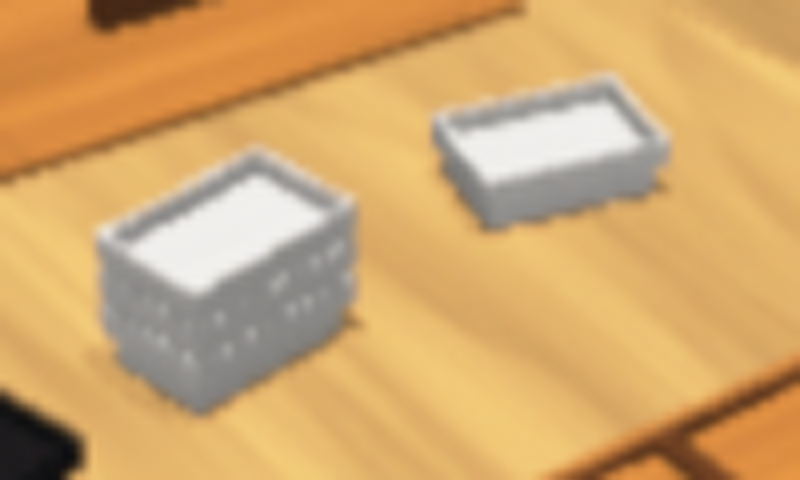

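View pics/c4.png

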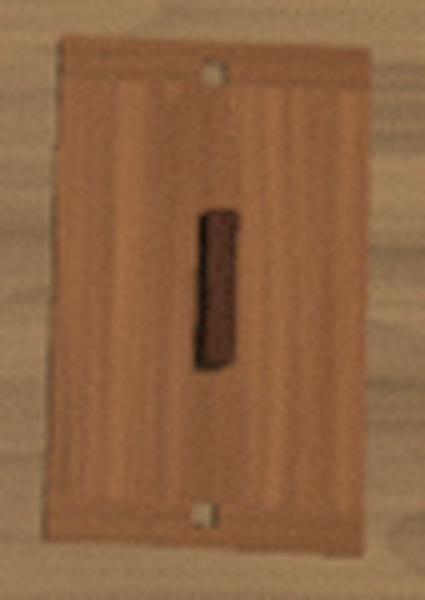

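```bash
cat >> h.py <<'E'
from scipy.optimize import least_squares
def fit(obs,x0):
    # obs: list of (cam, uv list, model pts (local xyz, z abs))
    def f(x):
        c,s=np.cos(x[2]),np.sin(x[2]);o=[]
        for cam,uv,m in obs:
            m=np.array(m,float);w=np.c_[x[0]+c*m[:,0]-s*m[:,1],x[1]+s*m[:,0]+c*m[:,1],m[:,2]]
            o.append((P(cam,w)-np.array(uv)).ravel())
        return np.concatenate(o)
    q=least_squares(f,x0,loss='soft_l1'); return q.x,np.sqrt(np.mean(f(q.x)**2)),f(q.x).reshape(-1,2)
def crop(uv,f,off): return (np.array(uv,float)+.5)/f-.5+np.array(off)
def rect(a,b,z): return [(a/2,b/2,z),(a/2,-b/2,z),(-a/2,-b/2,z),(-a/2,b/2,z)]
E
cat > m.py <<'E'
from h import *
def show(n,a): 
    x,e,res=a;print(n,x[:2].round(4),'yaw deg',np.degrees(x[2]).round(2),'rms',e.round(2)); 
c1=lambda p:crop(p,4.8,(240,125));c2=lambda p:crop(p,5,(135,135));c3=lambda p:crop(p,8,(200,175));c4=lambda p:crop(p,5,(305,145))
# top order: image TL,TR,BR,BL  = +x+y,+x-y,-x-y,-x+y
st=('top',c1([(45,83),(146,66),(172,214),(74,235)]),rect(.092,.06,.066))
st2=('scene',c3([(98,235),(257,147),(355,200),(198,292)]),None)
G=[.5,0,0]
show('stack top',fit([st],G)); 
def sc(z): 
    m=rect(.092,.06,z); return [m[0],m[1],m[2],m[3]]
show('stack scene',fit([('scene',st2[1],sc(.066))],G))
show('stack both',fit([st,('scene',st2[1],sc(.066))],G))
t=('top',c1([(111,386),(208,408),(178,556),(79,537)]),rect(.092,.06,.03))
t2=('scene',c3([(435,120),(610,75),(670,140),(488,182)]),sc(.03))
# scene order check
show('stray top',fit([t],G));
import itertools
best=min((fit([('scene',np.roll(t2[1],k,0),sc(.03))],[.45,0,a]) for k in range(4) for a in(0,)),key=lambda q:q[1]);show('stray scene',best)
best=min((fit([('scene',np.roll(st2[1],k,0),sc(.066))],[.5,0,a]) for k in range(4) for a in(0,)),key=lambda q:q[1]);show('stack scene best',best)
ca=('top',c2([(52,44),(382,44),(380,547),(38,550)]),rect(.3,.2,.008))
ra=('top',c2([(66,126),(362,126),(360,464),(57,464)]),rect(.202,.178,.013))
pi=('top',c2([(192,58),(187,515)]),[(.13,0,.069),(-.13,0,.069)])
show('carrier base',fit([ca],G));show('rails',fit([ra],G));show('pins',fit([pi],G));show('all',fit([ca,pi],G))
co=('top',c4([(60,36),(371,48),(362,556),(44,540)]),rect(.3,.184,.006))
ho=('top',c4([(213,73),(204,515)]),[(.13,0,.006),(-.13,0,.006)])
show('cover',fit([co],G));show('holes',fit([ho],G))
E
python3 m.py
```

```text
stack top [0.6299 0.0017] yaw deg 10.68 rms 0.23
stack scene [6.313e-01 6.000e-04] yaw deg -95.08 rms 3.48
stack both [0.6298 0.0017] yaw deg 8.33 rms 9.37
stray top [ 0.4419 -0.02  ] yaw deg -11.53 rms 0.18
stray scene [ 0.443  -0.0194] yaw deg -11.4 rms 0.22
stack scene best [0.6303 0.0014] yaw deg 11.39 rms 0.14
carrier base [0.5288 0.2537] yaw deg 0.7 rms 0.24
rails [0.5279 0.2536] yaw deg 0.55 rms 0.21
pins [0.527  0.2531] yaw deg 1.14 rms 0.23
all [0.5282 0.2535] yaw deg 0.81 rms 0.36
cover [ 0.5027 -0.2458] yaw deg -2.45 rms 0.19
holes [ 0.5027 -0.2456] yaw deg -2.25 rms 0.11
```

```bash
python3 -m pendant '[{"dp":[0.005,0.008,0],"spin":-0.02,"claw":0.0854},{"dp":[0.02,0.03,0],"spin":-0.06,"claw":0.0854},{"dp":[0.04,0.06,0],"spin":-0.1,"claw":0.0854},{"dp":[0.06,0.092,0],"spin":-0.15,"claw":0.0854},{"dp":[0.08,0.123,0],"spin":-0.2,"claw":0.0854},{"dp":[0.1,0.154,0],"spin":-0.25,"claw":0.0854},{"dp":[0.12,0.185,0],"spin":-0.3,"claw":0.0854},{"dp":[0.14,0.216,0],"spin":-0.35,"claw":0.0854},{"dp":[0.16,0.247,0],"spin":-0.4,"claw":0.0854},{"dp":[0.18,0.278,0],"spin":-0.442,"claw":0.0854},{"dp":[0.195,0.301,0],"spin":-0.442,"claw":0.0854},{"dp":[0.2,0.309,0],"spin":-0.442,"claw":0.0854}]'
python3 - <<'E'
from h import *
print('mug',U('top',[[307,100]],.09),'jar',U('top',[[364,117]],.08),'glue',U('top',[[428,160]],.11))
E
```

```text
time: 1.1
ee_pos: [0.3263, -0.1977, 0.204]
ee_rot: [0.001, -0.634, 0.773, 0.001]
force: [0.1, 1.2, 0.7]
grip_width: 0.0853
mug [[ 0.78389685 -0.12265333  0.09      ]] jar [[ 0.73824514 -0.28316023  0.08      ]] glue [[ 0.60979379 -0.44293903  0.11      ]]
```

```bash
python3 -m pendant '[{"dp":[0.006,0.01,0],"claw":0.0854},{"dp":[0.023,0.035,-0.005],"claw":0.0854},{"dp":[0.04,0.062,-0.015],"claw":0.0854},{"dp":[0.058,0.09,-0.03],"claw":0.0854},{"dp":[0.078,0.12,-0.045],"claw":0.0854},{"dp":[0.095,0.146,-0.06],"claw":0.0854},{"dp":[0.108,0.166,-0.075],"claw":0.0854},{"dp":[0.114,0.175,-0.09],"claw":0.0854},{"dp":[0.116,0.178,-0.105],"claw":0.0854},{"dp":[0.116,0.178,-0.115],"claw":0.0854},{"dp":[0.116,0.178,-0.12],"claw":0.0854},{"dp":[0.116,0.178,-0.12],"claw":0.0854}]'
python3 - <<'E'
from h import *
a=snap('scene','s1.png');cv2.imwrite('pics/s1c.png',cv2.resize(a[130:260,180:330],(750,650)[:2] if 0 else (690,598),interpolation=cv2.INTER_CUBIC)[:,:,::-1])
E
```

```text
schema error: expected keys claw, dp, spin
```

View pics/s1c.png

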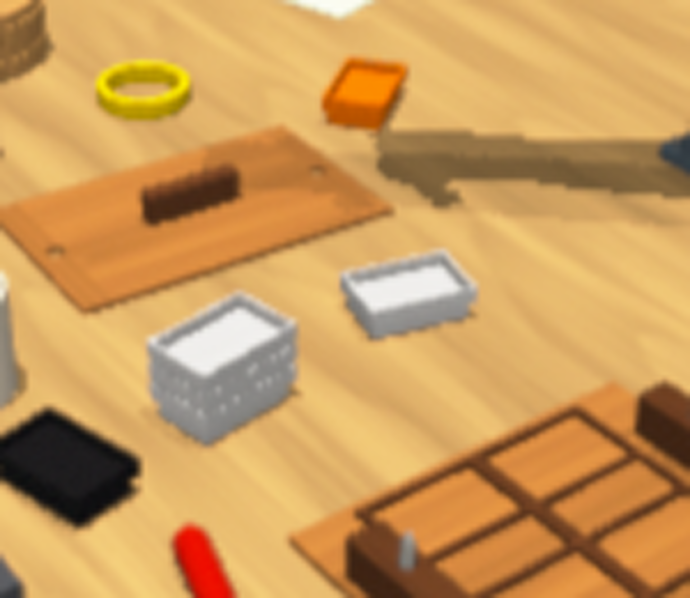

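The move was refused because the `spin` key was missing, so I'm reissuing it. The crop shows the stack at (222,365) and the stray tray at (408,293), both aluminium and undisturbed.

```bash
python3 -m pendant '[{"dp":[0.006,0.01,0],"spin":0,"claw":0.0854},{"dp":[0.023,0.035,-0.005],"spin":0,"claw":0.0854},{"dp":[0.04,0.062,-0.015],"spin":0,"claw":0.0854},{"dp":[0.058,0.09,-0.03],"spin":0,"claw":0.0854},{"dp":[0.078,0.12,-0.045],"spin":0,"claw":0.0854},{"dp":[0.095,0.146,-0.06],"spin":0,"claw":0.0854},{"dp":[0.108,0.166,-0.075],"spin":0,"claw":0.0854},{"dp":[0.114,0.175,-0.09],"spin":0,"claw":0.0854},{"dp":[0.116,0.178,-0.105],"spin":0,"claw":0.0854},{"dp":[0.116,0.178,-0.115],"spin":0,"claw":0.0854},{"dp":[0.116,0.178,-0.12],"spin":0,"claw":0.0854},{"dp":[0.116,0.178,-0.12],"spin":0,"claw":0.0854}]'
python3 - <<'E'
from h import *
a=snap('scene','s2.png');cv2.imwrite('pics/s2c.png',cv2.resize(a[130:260,180:330],(690,598),interpolation=cv2.INTER_CUBIC)[:,:,::-1])
E
```

```text
time: 2.15
ee_pos: [0.4398, -0.0237, 0.0828]
ee_rot: [-0.001, -0.632, 0.775, 0.001]
force: [-0.2, 0.3, 0.9]
grip_width: 0.0854
```

View pics/s2c.png

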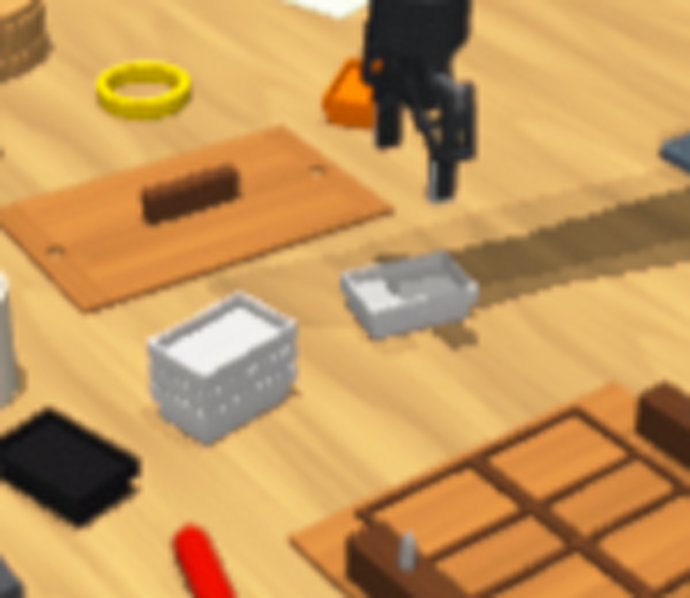

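The gripper is above the stray tray, with its fingers at about (390,130) and (442,190). Next I'll read the settled pose.

```bash
python3 - <<'E'
from h import *
print(r.get_state()['ee_pos'],r.get_state()['time'])
E
python3 -m pendant '[{"dp":[0,0,0],"spin":0,"claw":0.0854},{"dp":[0,0,0],"spin":0,"claw":0.0854}]'
python3 - <<'E'
from h import *
s=r.get_state();print(s['ee_pos'],s['joint_vel'].round(3))
E
```

```text
[ 0.44055295 -0.02380721  0.08388537] 2.2
time: 2.37
ee_pos: [0.4419, -0.0237, 0.0855]
ee_rot: [0.001, -0.632, 0.775, -0.001]
force: [-0.1, 1.0, -0.2]
grip_width: 0.0857
[ 0.44192706 -0.02365363  0.0855254 ] [0.006 0.    0.002 0.001 0.001 0.002]
```

```bash
python3 -m pendant '[{"dp":[0.001,0.003,-0.01],"spin":0,"claw":0.0854},{"dp":[0.001,0.003,-0.03],"spin":0,"claw":0.0854},{"dp":[0.001,0.003,-0.05],"spin":0,"claw":0.0854},{"dp":[0.001,0.003,-0.062],"spin":0,"claw":0.0854},{"dp":[0.001,0.003,-0.068],"spin":0,"claw":0.0854},{"dp":[0.001,0.003,-0.068],"spin":0,"claw":0.0854},{"dp":[0.001,0.003,-0.068],"spin":0,"claw":0.0854}]'
python3 - <<'E'
from h import *
a=snap('scene','s3.png');cv2.imwrite('pics/s3c.png',cv2.resize(a[150:220,210:310],(800,560),interpolation=cv2.INTER_CUBIC)[:,:,::-1])
print(r.get_state()['ee_pos'])
E
```

```text
time: 2.95
ee_pos: [0.442, -0.0212, 0.0164]
ee_rot: [0.0, -0.633, 0.774, 0.0]
force: [0.5, -0.1, 0.4]
grip_width: 0.0854
[ 0.44264443 -0.02129026  0.01710233]
```

View pics/s3c.png

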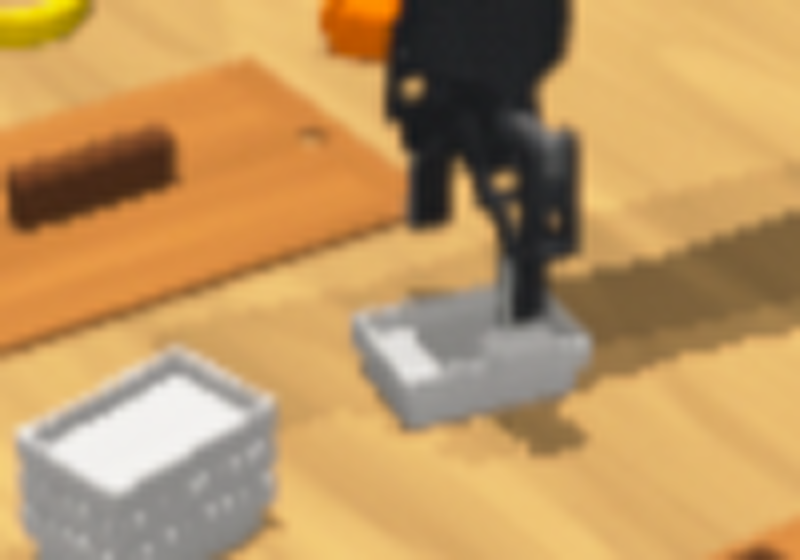

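```bash
python3 - <<'E'
from h import *
a=cv2.imread('pics/s3.png')
C=np.array([.442,-.020,.0]);j=np.array([np.cos(np.radians(-101.5)),np.sin(np.radians(-101.5)),0])
pts=[C+s*j*w+np.array([0,0,z]) for s in(1,-1) for w,z in((.0427,.029),(.057,.029),(.057,.089))]
uv=P('scene',pts); print(((uv-[210,150])*8).round())
print(U('scene',[[210+530/8,150+315/8]],.029), U('scene',[[210+430/8,150+222/8]],.029))
E
```

```text
[[428. 280.]
 [415. 265.]
 [418. 154.]
 [511. 373.]
 [526. 389.]
 [532. 274.]]
[[ 0.41344757 -0.01095361  0.029     ]] [[ 0.40067268 -0.1033882   0.029     ]]
```

```bash
python3 - <<'E'
from h import *
C=np.array([.441,-.023,.0]);j=np.array([np.cos(np.radians(-101.5)),np.sin(np.radians(-101.5)),0])
pts=[C+s*j*.05+np.array([0,0,.097]) for s in(1,-1)]
print(((P('scene',pts)-[180,130])*4.6).round())
a=snap('top','t3.png');cv2.imwrite('pics/t3c.png',cv2.resize(a[170:300,220:330],(660,780)[:2],interpolation=cv2.INTER_CUBIC)[:600,:,::-1])
b=r.grab_frame('scene');cv2.imwrite('pics/s3d.png',cv2.resize(b[165:210,245:290],(720,720)[:2],interpolation=cv2.INTER_CUBIC)[:600,:,::-1])
E
```

```text
[[381. 174.]
 [439. 234.]]
```

View pics/t3c.png

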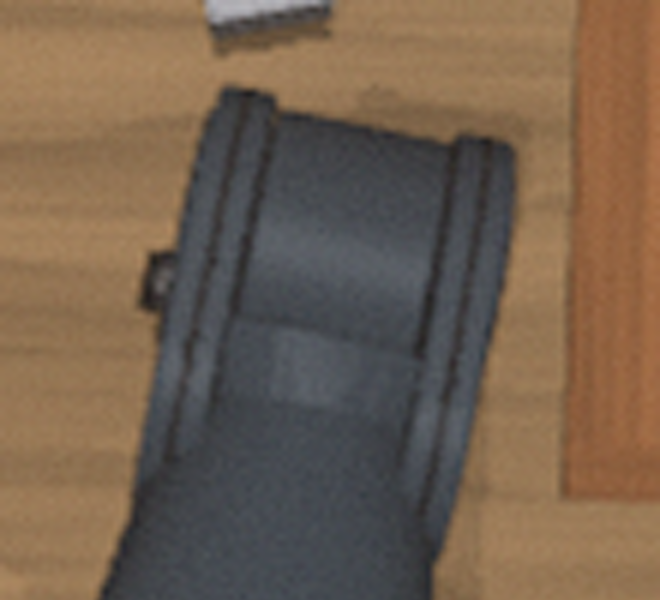

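View pics/s3d.png

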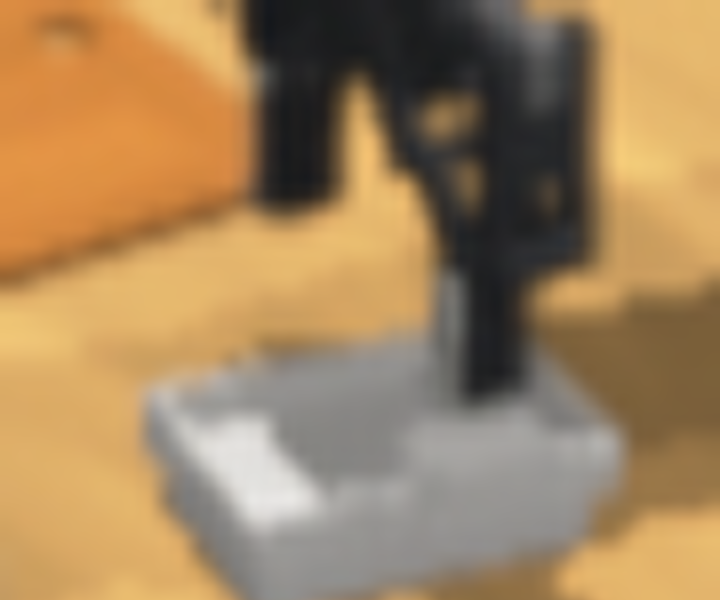

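```bash
python3 - <<'E'
from h import *
for z in(.05,.08,.11): print(z,U('top',[[220+143/6-.5,170+280/6-.5],[220+143/6-.5,170+252/6-.5],[220+143/6-.5,170+310/6-.5]],z).round(4))
s=[r.get_state() for _ in range(3)]
for q in s: print(q['ee_pos'],q['qpos'])
# near finger knuckle corner (590,265) in s3d
for z in (.05,.06,.07,.08):print(z,U('scene',[[245+495/16-.5,165+395/16-.5],[245+565/16-.5,165+265/16-.5]],z).round(4))
E
```

```text
0.05 [[0.4594 0.0546 0.05  ]
 [0.4726 0.0547 0.05  ]
 [0.4453 0.0545 0.05  ]]
0.08 [[0.4577 0.0531 0.08  ]
 [0.4706 0.0532 0.08  ]
 [0.444  0.053  0.08  ]]
0.11 [[0.4561 0.0516 0.11  ]
 [0.4685 0.0517 0.11  ]
 [0.4428 0.0515 0.11  ]]
[ 0.443124   -0.02138613  0.01760031] [-2.00519148e-01 -1.25116138e-01 -4.42457188e-01  1.25089458e+00
  1.17726468e-03  3.14060631e+00]
[ 0.443124   -0.02138613  0.01760031] [-2.00519148e-01 -1.25116138e-01 -4.42457188e-01  1.25089458e+00
  1.17726468e-03  3.14060631e+00]
[ 0.443124   -0.02138613  0.01760031] [-2.00519148e-01 -1.25116138e-01 -4.42457188e-01  1.25089458e+00
  1.17726468e-03  3.14060631e+00]
0.05 [[ 0.4365  0.0116  0.05  ]
 [ 0.3883 -0.0228  0.05  ]]
0.06 [[ 0.4468  0.0237  0.06  ]
 [ 0.3991 -0.0103  0.06  ]]
0.07 [[0.457  0.0357 0.07  ]
 [0.41   0.0022 0.07  ]]
0.08 [[0.4672 0.0477 0.08  ]
 [0.4209 0.0147 0.08  ]]
```

The scene picture puts the fingertips about 30 mm above where I predicted. Joint 6 is also at its limit (3.14), so I'll raise the tool, use the half turn to unwind it, and calibrate the tip in view.

```bash
python3 -m pendant '[{"dp":[0,0,0.01],"spin":0,"claw":0.0854},{"dp":[0,0,0.04],"spin":0.03,"claw":0.0854},{"dp":[0,0,0.08],"spin":0.15,"claw":0.0854},{"dp":[0,0,0.1],"spin":0.27,"claw":0.0854},{"dp":[0,0,0.1],"spin":0.39,"claw":0.0854},{"dp":[0,0,0.1],"spin":0.51,"claw":0.0854},{"dp":[0,0,0.1],"spin":0.63,"claw":0.0854},{"dp":[0,0,0.1],"spin":0.75,"claw":0.0854},{"dp":[0,0,0.1],"spin":0.87,"claw":0.0854},{"dp":[0,0,0.1],"spin":0.99,"claw":0.0854},{"dp":[0,0,0.1],"spin":1.11,"claw":0.0854},{"dp":[0,0,0.1],"spin":1.23,"claw":0.0854}]'
python3 -m pendant '[{"dp":[0,0,0],"spin":0.12,"claw":0.0854},{"dp":[0,0,0],"spin":0.24,"claw":0.0854},{"dp":[0,0,0],"spin":0.36,"claw":0.0854},{"dp":[0,0,0],"spin":0.48,"claw":0.0854},{"dp":[0,0,0],"spin":0.6,"claw":0.0854},{"dp":[0,0,0],"spin":0.72,"claw":0.0854},{"dp":[0,0,0],"spin":0.84,"claw":0.0854},{"dp":[0,0,0],"spin":0.96,"claw":0.0854},{"dp":[0,0,0],"spin":1.08,"claw":0.0854},{"dp":[0,0,0],"spin":1.2,"claw":0.0854},{"dp":[0,0,0],"spin":1.32,"claw":0.0854},{"dp":[0,0,0],"spin":1.44,"claw":0.0854}]'
python3 -m pendant '[{"dp":[0,0,0],"spin":0.12,"claw":0.0854},{"dp":[0,0,0],"spin":0.24,"claw":0.0854},{"dp":[0,0,0],"spin":0.36,"claw":0.0854},{"dp":[0,0,0],"spin":0.47,"claw":0.0854},{"dp":[0,0,0],"spin":0.47,"claw":0.0854},{"dp":[0,0,0],"spin":0.47,"claw":0.06},{"dp":[0,0,0],"spin":0.47,"claw":0.06},{"dp":[0,0,0],"spin":0.47,"claw":0.06},{"dp":[0,0,0],"spin":0.47,"claw":0.06}]'
python3 - <<'E'
from h import *
b=snap('scene','s4.png');cv2.imwrite('pics/s4d.png',cv2.resize(b[100:200,220:320],(600,600),interpolation=cv2.INTER_CUBIC)[:,:,::-1])
s=r.get_state();print(s['ee_pos'],s['ee_rot'],s['qpos'],s['grip_width'])
a=np.radians(78.5);j=np.array([np.cos(a),np.sin(a),0]);C=s['ee_pos']
for z in(0,.006,.03): print(z,((P('scene',[C+j*.03+[0,0,z],C-j*.03+[0,0,z]])-[220,100]+.5)*6).round())
E
```

```text
time: 4.1
ee_pos: [0.4426, -0.0213, 0.118]
ee_rot: [-0.0, 0.965, -0.264, 0.001]
force: [-0.3, -0.4, -0.3]
grip_width: 0.0855
time: 5.1
ee_pos: [0.4426, -0.0213, 0.118]
ee_rot: [0.001, 0.899, 0.438, 0.0]
force: [-0.3, -0.3, -0.0]
grip_width: 0.0856
time: 5.85
ee_pos: [0.442, -0.0212, 0.1165]
ee_rot: [0.0, 0.775, 0.632, -0.0]
force: [-0.2, -0.7, 1.0]
grip_width: 0.0601
[ 0.44194595 -0.02114686  0.116409  ] [ 3.91635562e-04  7.74768683e-01  6.32244549e-01 -4.05143255e-04] [-1.98719011e-01 -1.70416098e-01 -2.83421430e-01  1.45770002e+00
 -1.12329906e-03  3.18329424e-03] 0.05964596251454444
0 [[322. 445.]
 [276. 398.]]
0.006 [[322. 436.]
 [276. 389.]]
0.03 [[324. 399.]
 [278. 354.]]
```

View pics/s4d.png

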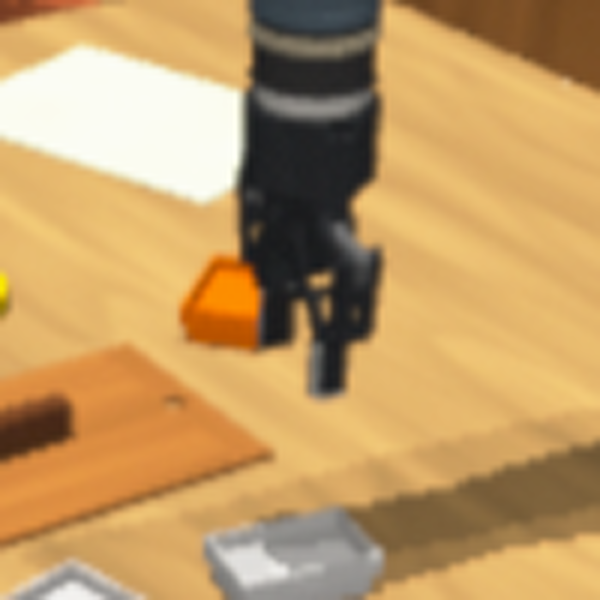

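```bash
python3 -m pendant '[{"dp":[0,0,0],"spin":0,"claw":0},{"dp":[0,0,0],"spin":0,"claw":0},{"dp":[0,0,0],"spin":0,"claw":0},{"dp":[0,0,0],"spin":0,"claw":0},{"dp":[0,0,0],"spin":0,"claw":0},{"dp":[0,0,0],"spin":0,"claw":0},{"dp":[0,0,0],"spin":0,"claw":0},{"dp":[0,0,0],"spin":0,"claw":0}]'
python3 - <<'E'
from h import *
b=snap('scene','s5.png');cv2.imwrite('pics/s5d.png',cv2.resize(b[140:190,250:300],(600,600),interpolation=cv2.INTER_CUBIC)[:,:,::-1])
s=r.get_state();print(s['ee_pos'],s['grip_width'])
C=s['ee_pos']
for z in(0,.01,.02,.03): print(z,((P('scene',[C+[0,0,z]])-[250,140]+.5)*12).round())
E
```

```text
time: 6.57
ee_pos: [0.4419, -0.0212, 0.1163]
ee_rot: [0.0, 0.775, 0.633, -0.0]
force: [0.1, 0.1, -0.7]
grip_width: -0.0001
[ 0.44191601 -0.02116185  0.11632372] -0.00019804717252661292
0 [[237. 362.]]
0.01 [[238. 332.]]
0.02 [[239. 302.]]
0.03 [[241. 272.]]
```

View pics/s5d.png

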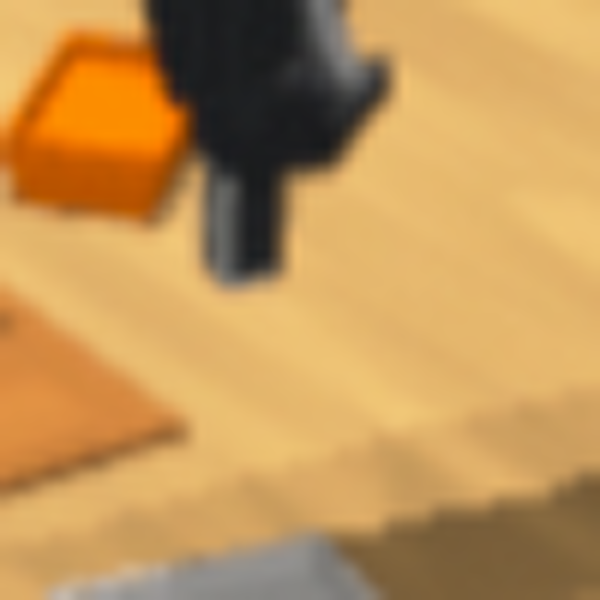

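```bash
python3 -m pendant '[{"dp":[0,0.02,0],"spin":0,"claw":0},{"dp":[0,0.05,0],"spin":0,"claw":0},{"dp":[0,0.08,0],"spin":0,"claw":0},{"dp":[0,0.1,-0.02],"spin":0,"claw":0},{"dp":[0,0.11,-0.04],"spin":0,"claw":0},{"dp":[0,0.11,-0.07],"spin":0,"claw":0},{"dp":[0,0.11,-0.09],"spin":0,"claw":0},{"dp":[0,0.11,-0.1],"spin":0,"claw":0},{"dp":[0,0.11,-0.104],"spin":0,"claw":0},{"dp":[0,0.11,-0.106],"spin":0,"claw":0},{"dp":[0,0.11,-0.106],"spin":0,"claw":0},{"dp":[0,0.11,-0.106],"spin":0,"claw":0}]'
python3 - <<'E'
from h import *
b=snap('scene','s6.png');s=r.get_state();C=s['ee_pos'];print(C)
u=P('scene',[C])[0].astype(int);print(u)
x,y=u[0]-25,u[1]-30
cv2.imwrite('pics/s6d.png',cv2.resize(b[y:y+50,x:x+50],(600,600),interpolation=cv2.INTER_CUBIC)[:,:,::-1])
for z in(0,.01,.02,.03): print(z,((P('scene',[C+[0,0,z]])-[x,y]+.5)*12).round())
E
```

```text
time: 7.62
ee_pos: [0.4434, 0.0887, 0.0118]
ee_rot: [0.001, 0.775, 0.632, 0.001]
force: [0.0, 0.3, 0.2]
grip_width: -0.0002
[0.44345318 0.08873316 0.0119717 ]
[287 208]
0 [[309. 375.]]
0.01 [[311. 347.]]
0.02 [[314. 319.]]
0.03 [[316. 290.]]
```

View pics/s6d.png

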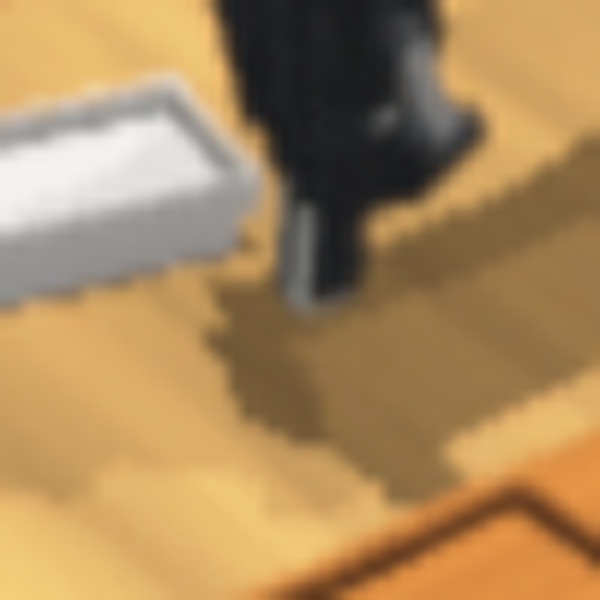

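```bash
python3 -m pendant '[{"dp":[0,0,-0.004],"spin":0,"claw":0},{"dp":[0,0,-0.008],"spin":0,"claw":0},{"dp":[0,0,-0.01],"spin":0,"claw":0},{"dp":[0,0,-0.01],"spin":0,"claw":0}]'
python3 -m pendant '[{"dp":[0,0,-0.001],"spin":0,"claw":0},{"dp":[0,0,-0.003],"spin":0,"claw":0},{"dp":[0,0,-0.003],"spin":0,"claw":0}]'
python3 -m pendant '[{"dp":[0,0,-0.001],"spin":0,"claw":0},{"dp":[0,0,-0.003],"spin":0,"claw":0},{"dp":[0,0,-0.003],"spin":0,"claw":0}]'
```

```text
time: 8.0
ee_pos: [0.4413, 0.0888, -0.0004]
ee_rot: [0.0, 0.775, 0.633, -0.001]
force: [0.3, 0.5, -0.2]
grip_width: -0.0003
time: 8.25
ee_pos: [0.4416, 0.0888, -0.0031]
ee_rot: [0.0, 0.775, 0.633, -0.001]
force: [0.4, 0.3, 0.1]
grip_width: 0.0001
time: 8.5
ee_pos: [0.4417, 0.0888, -0.006]
ee_rot: [0.0, 0.775, 0.633, -0.001]
force: [-0.6, -0.3, -0.4]
grip_width: -0.0005
```

There's no contact at a reported z of -6 mm, so the tip really is higher than the pose says. I'll continue down to find the true offset.

```bash
for i in 1 2; do :; done
python3 -m pendant '[{"dp":[0,0,-0.003],"spin":0,"claw":0},{"dp":[0,0,-0.007],"spin":0,"claw":0},{"dp":[0,0,-0.01],"spin":0,"claw":0},{"dp":[0,0,-0.01],"spin":0,"claw":0}]'
python3 -m pendant '[{"dp":[0,0,-0.001],"spin":0,"claw":0},{"dp":[0,0,-0.002],"spin":0,"claw":0},{"dp":[0,0,-0.002],"spin":0,"claw":0}]'
python3 -m pendant '[{"dp":[0,0,-0.001],"spin":0,"claw":0},{"dp":[0,0,-0.002],"spin":0,"claw":0},{"dp":[0,0,-0.002],"spin":0,"claw":0}]'
```

```text
time: 8.83
ee_pos: [0.441, 0.0888, -0.0167]
ee_rot: [-0.0, 0.775, 0.633, -0.001]
force: [-0.3, 0.5, -0.3]
grip_width: -0.0004
time: 9.08
ee_pos: [0.4418, 0.0888, -0.0178]
ee_rot: [0.0, 0.775, 0.633, -0.001]
force: [-0.5, 0.1, 0.7]
grip_width: -0.0002
time: 9.33
ee_pos: [0.4418, 0.0888, -0.0198]
ee_rot: [0.0, 0.775, 0.633, -0.001]
force: [-0.0, -1.0, -1.1]
grip_width: -0.0002
```

```bash

python3 -m pendant '[{"dp":[0,0,-0.001],"spin":0,"claw":0},{"dp":[0,0,-0.002],"spin":0,"claw":0},{"dp":[0,0,-0.002],"spin":0,"claw":0}]'
python3 -m pendant '[{"dp":[0,0,-0.001],"spin":0,"claw":0},{"dp":[0,0,-0.001],"spin":0,"claw":0},{"dp":[0,0,-0.001],"spin":0,"claw":0}]'
python3 - <<'E'
from h import *
b=snap('scene','s7.png');s=r.get_state();C=s['ee_pos'];print(C)
x,y=287-25,208-30
cv2.imwrite('pics/s7d.png',cv2.resize(b[y:y+50,x:x+50],(600,600),interpolation=cv2.INTER_CUBIC)[:,:,::-1])
E
```

```text
time: 9.58
ee_pos: [0.4417, 0.0888, -0.0219]
ee_rot: [0.0, 0.775, 0.633, -0.001]
force: [-0.0, -0.4, 0.6]
grip_width: 0.0003
time: 9.83
ee_pos: [0.4418, 0.0888, -0.0228]
ee_rot: [0.0, 0.775, 0.633, -0.001]
force: [0.1, -1.1, -0.9]
grip_width: -0.0001
[ 0.44192903  0.08884669 -0.02269761]
```

View pics/s7d.png

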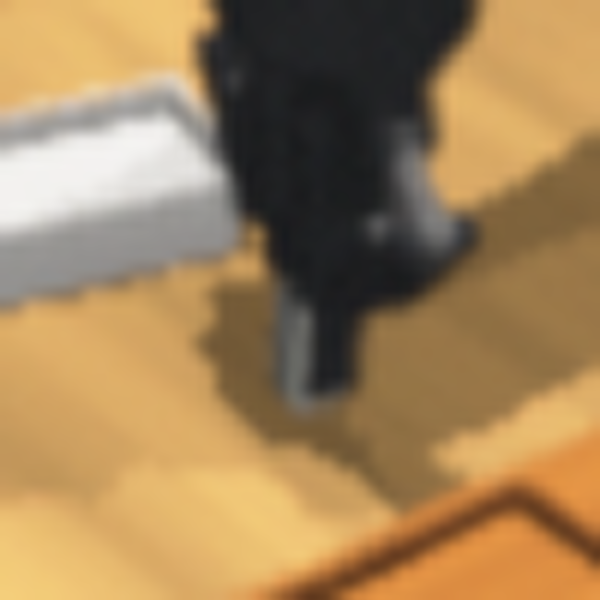

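```bash

python3 -m pendant '[{"dp":[0,0,-0.001],"spin":0,"claw":0},{"dp":[0,0,-0.001],"spin":0,"claw":0},{"dp":[0,0,-0.001],"spin":0,"claw":0}]'
python3 -m pendant '[{"dp":[0,0,-0.001],"spin":0,"claw":0},{"dp":[0,0,-0.001],"spin":0,"claw":0},{"dp":[0,0,-0.001],"spin":0,"claw":0}]'
python3 -m pendant '[{"dp":[0,0,-0.001],"spin":0,"claw":0},{"dp":[0,0,-0.001],"spin":0,"claw":0},{"dp":[0,0,-0.001],"spin":0,"claw":0}]'
```

```text
time: 10.13
ee_pos: [0.4419, 0.0888, -0.0237]
ee_rot: [0.0, 0.775, 0.633, -0.001]
force: [0.1, 0.5, -0.1]
grip_width: 0.0
time: 10.38
ee_pos: [0.4418, 0.0888, -0.0248]
ee_rot: [0.0, 0.775, 0.633, -0.001]
force: [0.2, -0.1, 0.2]
grip_width: 0.0002
time: 10.63
ee_pos: [0.4418, 0.0889, -0.0258]
ee_rot: [0.0, 0.775, 0.633, -0.001]
force: [0.6, 0.6, 1.2]
grip_width: 0.0001
```

```bash

python3 -m pendant '[{"dp":[0,0,-0.001],"spin":0,"claw":0},{"dp":[0,0,-0.001],"spin":0,"claw":0},{"dp":[0,0,-0.001],"spin":0,"claw":0}]'
python3 -m pendant '[{"dp":[0,0,-0.001],"spin":0,"claw":0},{"dp":[0,0,-0.001],"spin":0,"claw":0},{"dp":[0,0,-0.001],"spin":0,"claw":0}]'
python3 -m pendant '[{"dp":[0,0,-0.001],"spin":0,"claw":0},{"dp":[0,0,-0.001],"spin":0,"claw":0},{"dp":[0,0,-0.001],"spin":0,"claw":0}]'
```

```text
time: 10.88
ee_pos: [0.4418, 0.0888, -0.0268]
ee_rot: [0.0, 0.775, 0.633, -0.001]
force: [0.4, -0.7, -1.0]
grip_width: 0.0001
time: 11.13
ee_pos: [0.442, 0.0889, -0.0269]
ee_rot: [0.0, 0.775, 0.633, -0.0]
force: [-2.2, 0.9, 5.6]
grip_width: 0.0
time: 11.38
ee_pos: [0.442, 0.0889, -0.027]
ee_rot: [0.0, 0.774, 0.633, -0.0]
force: [-4.5, 0.1, 10.3]
grip_width: -0.0004
```

The tips touch the table at a commanded z of -0.027, so true tip z is the reported z plus 27 mm. I'll allow for that offset from here on and go to the stray tray.

```bash

python3 -m pendant '[{"dp":[0,0,0.01],"spin":0,"claw":0},{"dp":[0,0,0.04],"spin":0,"claw":0.0854},{"dp":[0,0,0.07],"spin":0,"claw":0.0854},{"dp":[0,-0.03,0.08],"spin":0,"claw":0.0854},{"dp":[0,-0.06,0.08],"spin":0,"claw":0.0854},{"dp":[0,-0.09,0.08],"spin":0,"claw":0.0854},{"dp":[0,-0.105,0.08],"spin":0,"claw":0.0854},{"dp":[0,-0.11,0.08],"spin":0,"claw":0.0854},{"dp":[0,-0.11,0.06],"spin":0,"claw":0.0854},{"dp":[0,-0.11,0.03],"spin":0,"claw":0.0854},{"dp":[0,-0.11,0.02],"spin":0,"claw":0.0854},{"dp":[0,-0.11,0.016],"spin":0,"claw":0.0854}]'
python3 -m pendant '[{"dp":[0,0,0],"spin":0,"claw":0.0854},{"dp":[0,0,0],"spin":0,"claw":0.0854},{"dp":[0,0,0],"spin":0,"claw":0.0854}]'
python3 - <<'E'
from h import *
b=snap('scene','s8.png')
cv2.imwrite('pics/s8d.png',cv2.resize(b[155:225,230:300],(600,600),interpolation=cv2.INTER_CUBIC)[:,:,::-1])
E
```

```text
time: 12.38
ee_pos: [0.439, -0.02, -0.0154]
ee_rot: [-0.002, 0.774, 0.633, -0.002]
force: [0.2, -0.6, 0.5]
grip_width: 0.0855
time: 12.63
ee_pos: [0.4433, -0.0211, -0.0112]
ee_rot: [0.001, 0.774, 0.633, 0.0]
force: [-0.4, 0.6, 0.1]
grip_width: 0.0858
```

View pics/s8d.png

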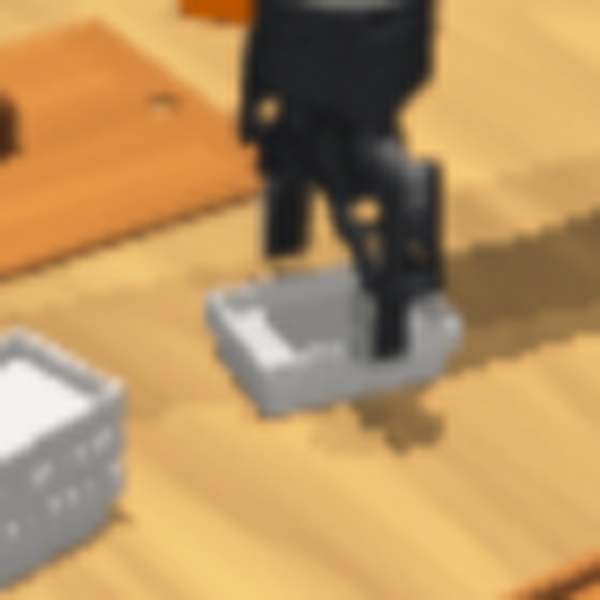

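```bash

python3 -m pendant '[{"dp":[0,0,0],"spin":0,"claw":0.065},{"dp":[0,0,0],"spin":0,"claw":0.06},{"dp":[0,0,0],"spin":0,"claw":0.05},{"dp":[0,0,0],"spin":0,"claw":0.04},{"dp":[0,0,0],"spin":0,"claw":0.04},{"dp":[0,0,0],"spin":0,"claw":0.04},{"dp":[0,0,0],"spin":0,"claw":0.04}]'
python3 -m pendant '[{"dp":[0,0,0.002],"spin":0,"claw":0.04},{"dp":[0,0,0.01],"spin":0,"claw":0.04},{"dp":[0,0,0.03],"spin":0,"claw":0.04},{"dp":[0,0,0.05],"spin":0,"claw":0.04},{"dp":[0,0,0.07],"spin":0,"claw":0.04},{"dp":[0,0,0.085],"spin":0,"claw":0.04},{"dp":[0,0,0.09],"spin":0,"claw":0.04},{"dp":[0,0,0.09],"spin":0,"claw":0.04}]'
python3 - <<'E'
from h import *
b=snap('scene','s9.png')
cv2.imwrite('pics/s9d.png',cv2.resize(b[120:220,220:320],(600,600),interpolation=cv2.INTER_CUBIC)[:,:,::-1])
E
```

```text
time: 13.27
ee_pos: [0.4433, -0.0214, -0.0113]
ee_rot: [0.001, 0.775, 0.633, 0.001]
force: [-0.8, 0.2, 6.2]
grip_width: 0.0583
time: 13.93
ee_pos: [0.443, -0.0214, 0.0789]
ee_rot: [0.001, 0.775, 0.633, 0.0]
force: [0.2, 0.2, -1.8]
grip_width: 0.0583
```

View pics/s9d.png

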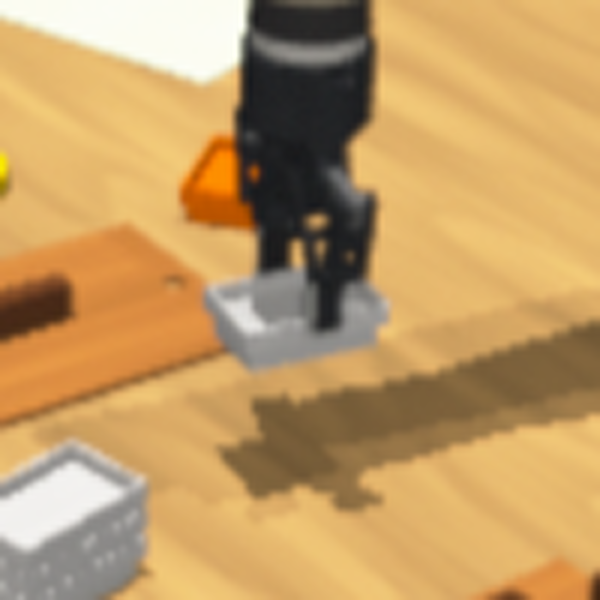

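Width 58.3 mm, and the tray is held level. Carrying it to bay1 next.

```bash

python3 -m pendant '[{"dp":[0.002,0.01,0],"spin":0.01,"claw":0.04},{"dp":[0.005,0.03,0],"spin":0.03,"claw":0.04},{"dp":[0.009,0.055,0],"spin":0.06,"claw":0.04},{"dp":[0.013,0.08,0],"spin":0.09,"claw":0.04},{"dp":[0.017,0.105,0],"spin":0.12,"claw":0.04},{"dp":[0.021,0.13,0],"spin":0.15,"claw":0.04},{"dp":[0.025,0.155,0],"spin":0.18,"claw":0.04},{"dp":[0.029,0.18,0],"spin":0.2,"claw":0.04},{"dp":[0.033,0.2,0],"spin":0.21,"claw":0.04},{"dp":[0.0355,0.213,0],"spin":0.214,"claw":0.04},{"dp":[0.0357,0.2178,0],"spin":0.214,"claw":0.04},{"dp":[0.0357,0.2178,0],"spin":0.214,"claw":0.04}]'
python3 -m pendant '[{"dp":[0,0,-0.01],"spin":0,"claw":0.04},{"dp":[0,0,-0.025],"spin":0,"claw":0.04},{"dp":[0,0,-0.04],"spin":0,"claw":0.04},{"dp":[0,0,-0.053],"spin":0,"claw":0.04},{"dp":[0,0,-0.06],"spin":0,"claw":0.04},{"dp":[0,0,-0.062],"spin":0,"claw":0.04},{"dp":[0,0,-0.062],"spin":0,"claw":0.04}]'
python3 - <<'E'
from h import *
b=snap('scene','s10.png')
cv2.imwrite('pics/s10d.png',cv2.resize(b[190:290,240:380],(800,571),interpolation=cv2.INTER_CUBIC)[:,:,::-1])
print(r.get_state()['qpos'])
E
```

```text
time: 14.98
ee_pos: [0.4766, 0.1974, 0.0761]
ee_rot: [-0.0, 0.702, 0.712, -0.001]
force: [-0.0, 0.0, -0.8]
grip_width: 0.0582
time: 15.57
ee_pos: [0.4768, 0.1956, 0.0143]
ee_rot: [-0.0, 0.703, 0.711, -0.001]
force: [0.6, -0.3, -0.7]
grip_width: 0.0584
[ 2.60412625e-01  7.12196076e-02 -2.55062780e-01  1.24498322e+00
 -1.24019112e-03  2.48501513e-01]
```

View pics/s10d.png

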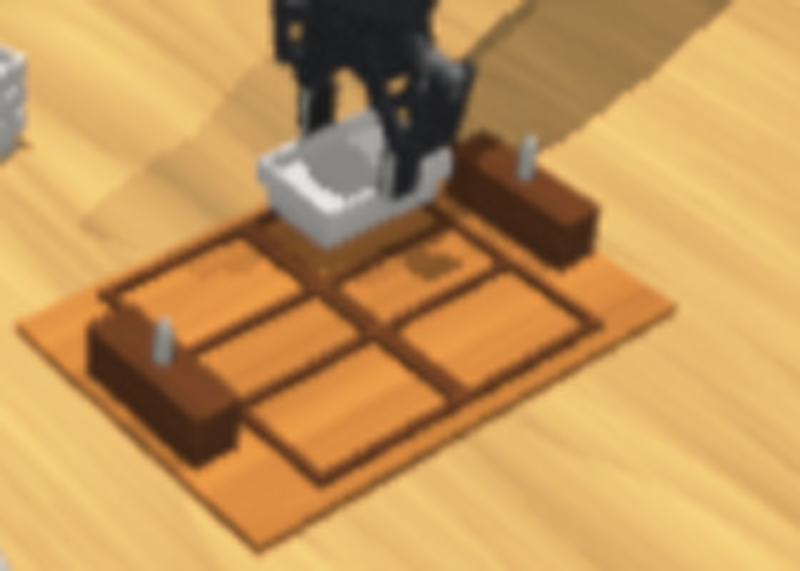

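```bash
python3 - <<'E'
from h import *
k=lambda p:crop(p,800/140,(240,190))
ba=('scene',k([(17,325),(258,551),(677,310)]),[(.15,-.1,.008),(.15,.1,.008),(-.15,.1,.008)])
ra=('scene',k([(100,295),(322,485),(602,322)]),[(.101,-.089,.013),(.101,.089,.013),(-.101,.089,.013)])
pi=('scene',k([(528,137),(163,320)]),[(-.13,0,.069),(.13,0,.069)])
for n,o in(('base',[ba]),('rails',[ra]),('pins',[pi]),('all',[ba,ra,pi])):
    x,e,res=fit(o,[.53,.25,0]);print(n,x[:2].round(4),np.degrees(x[2]).round(2),e.round(2))
# held tray rim: corners from crop
t=('scene',k([(260,165),(327,213),(452,160)]),None)
for z in (.055,.056,.058):
    x,e,res=fit([('scene',t[1],[(.046,-.03,z),(.046,.03,z),(-.046,.03,z)])],[.48,.2,0]);print(z,x[:2].round(4),np.degrees(x[2]).round(2),e.round(2))
E
```

```text
base [0.5309 0.2568] 0.6 0.19
rails [0.5305 0.2555] 1.3 0.09
pins [0.5294 0.2529] 1.06 0.08
all [0.5305 0.2554] 0.95 0.33
0.055 [0.4785 0.1979] -0.7 0.43
0.056 [0.4795 0.1988] -0.68 0.44
0.058 [0.4814 0.2007] -0.63 0.45
```

```bash

python3 -m pendant '[{"dp":[0.001,0.0015,-0.003],"spin":0,"claw":0.04},{"dp":[0.001,0.0015,-0.007],"spin":0,"claw":0.04},{"dp":[0.001,0.0015,-0.012],"spin":0,"claw":0.04},{"dp":[0.001,0.0015,-0.016],"spin":0,"claw":0.04},{"dp":[0.001,0.0015,-0.019],"spin":0,"claw":0.04},{"dp":[0.001,0.0015,-0.0195],"spin":0,"claw":0.04},{"dp":[0.001,0.0015,-0.0195],"spin":0,"claw":0.04}]'
python3 - <<'E'
from h import *
b=snap('scene','s11.png')
cv2.imwrite('pics/s11d.png',cv2.resize(b[190:290,240:380],(800,571),interpolation=cv2.INTER_CUBIC)[:,:,::-1])
E
```

```text
time: 16.2
ee_pos: [0.4784, 0.1982, -0.0032]
ee_rot: [0.0, 0.702, 0.712, -0.001]
force: [-3.2, -1.6, 5.8]
grip_width: 0.0578
```

View pics/s11d.png

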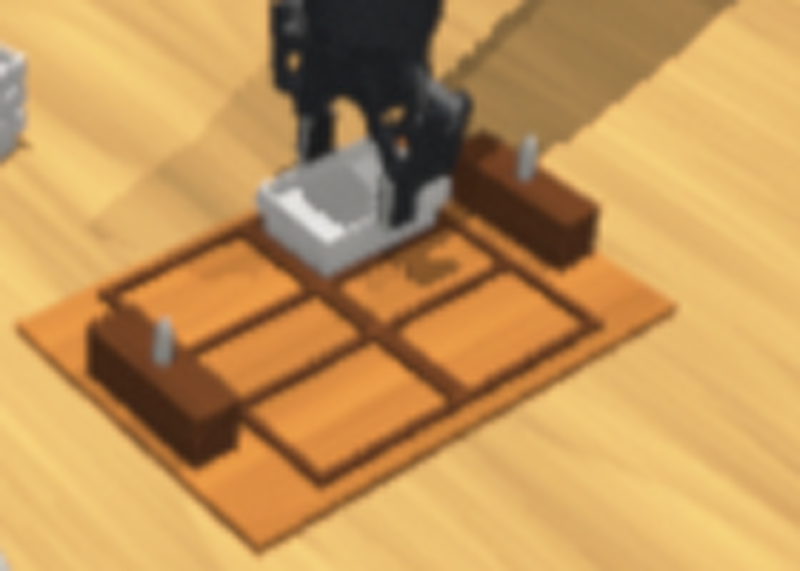

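It makes contact at about floor height (5.8 N). Releasing and lifting.

```bash

python3 -m pendant '[{"dp":[0,0,0],"spin":0,"claw":0.0854},{"dp":[0,0,0],"spin":0,"claw":0.0854},{"dp":[0,0,0],"spin":0,"claw":0.0854},{"dp":[0,0,0],"spin":0,"claw":0.0854},{"dp":[0,0,0.01],"spin":0,"claw":0.0854},{"dp":[0,0,0.03],"spin":0,"claw":0.0854},{"dp":[0,0,0.06],"spin":0,"claw":0.0854},{"dp":[0,0,0.095],"spin":0,"claw":0.0854},{"dp":[0,0,0.11],"spin":0,"claw":0.0854},{"dp":[0,0,0.11],"spin":0,"claw":0.0854}]'
python3 - <<'E'
from h import *
b=snap('scene','s12.png')
cv2.imwrite('pics/s12d.png',cv2.resize(b[190:290,240:380],(800,571),interpolation=cv2.INTER_CUBIC)[:,:,::-1])
E
```

```text
time: 17.08
ee_pos: [0.4824, 0.1992, 0.1123]
ee_rot: [0.003, 0.703, 0.712, 0.004]
force: [0.2, 0.2, 0.4]
grip_width: 0.0854
```

View pics/s12d.png

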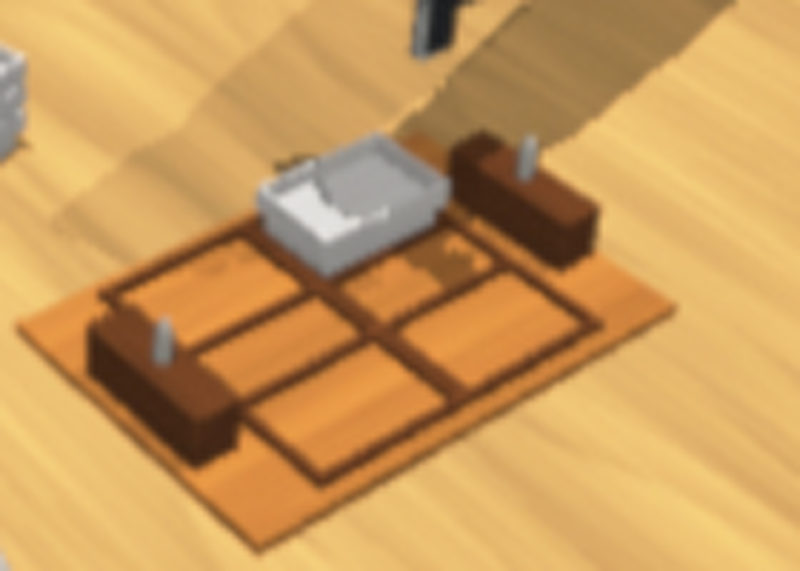

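```bash
python3 - <<'E'
from h import *
k=lambda p:crop(p,800/140,(240,190))
for z in (.038,.043):
    m=[(.046,-.03,z),(.046,.03,z),(-.046,.03,z),(-.046,-.03,z)]
    x,e,res=fit([('scene',k([(258,192),(327,240),(450,188),(378,135)]),m)],[.48,.2,0]);print(z,x.round(4),e.round(2))
E
```

```text
0.038 [ 0.4802  0.2003 -0.0034] 0.39
0.043 [ 0.485   0.205  -0.0018] 0.43
```

The tray sits in bay1: fit (0.4802, 0.2003) against the bay at (0.4804, 0.1996). Next, the top tray of the stack.

```bash

python3 -m pendant '[{"dp":[0.006,-0.008,0],"spin":0.02,"claw":0.0854},{"dp":[0.02,-0.026,0],"spin":0.04,"claw":0.0854},{"dp":[0.04,-0.052,0],"spin":0.07,"claw":0.0854},{"dp":[0.06,-0.078,0],"spin":0.1,"claw":0.0854},{"dp":[0.08,-0.104,0],"spin":0.13,"claw":0.0854},{"dp":[0.1,-0.13,0],"spin":0.16,"claw":0.0854},{"dp":[0.12,-0.156,0],"spin":0.179,"claw":0.0854},{"dp":[0.138,-0.18,0],"spin":0.179,"claw":0.0854},{"dp":[0.149,-0.194,0],"spin":0.179,"claw":0.0854},{"dp":[0.1513,-0.1977,0],"spin":0.179,"claw":0.0854},{"dp":[0.1513,-0.1977,0],"spin":0.179,"claw":0.0854},{"dp":[0.1513,-0.1977,0],"spin":0.179,"claw":0.0854}]'
python3 -m pendant '[{"dp":[0,0,-0.01],"spin":0,"claw":0.0854},{"dp":[0,0,-0.03],"spin":0,"claw":0.0854},{"dp":[0,0,-0.05],"spin":0,"claw":0.0854},{"dp":[0,0,-0.065],"spin":0,"claw":0.0854},{"dp":[0,0,-0.075],"spin":0,"claw":0.0854},{"dp":[0,0,-0.08],"spin":0,"claw":0.0854},{"dp":[0,0,-0.0825],"spin":0,"claw":0.0854},{"dp":[0,0,-0.0825],"spin":0,"claw":0.0854},{"dp":[0,0,-0.0825],"spin":0,"claw":0.0854}]'
python3 - <<'E'
from h import *
b=snap('scene','s13.png')
cv2.imwrite('pics/s13d.png',cv2.resize(b[160:240,190:290],(800,640)[:2],interpolation=cv2.INTER_CUBIC)[:600,:,::-1])
E
```

```text
time: 18.13
ee_pos: [0.6287, 0.001, 0.1046]
ee_rot: [-0.001, 0.636, 0.772, -0.001]
force: [0.5, 1.4, 0.7]
grip_width: 0.0855
time: 18.88
ee_pos: [0.6306, 0.0006, 0.0244]
ee_rot: [0.001, 0.636, 0.772, 0.0]
force: [-0.4, -0.6, 0.5]
grip_width: 0.0859
```

View pics/s13d.png

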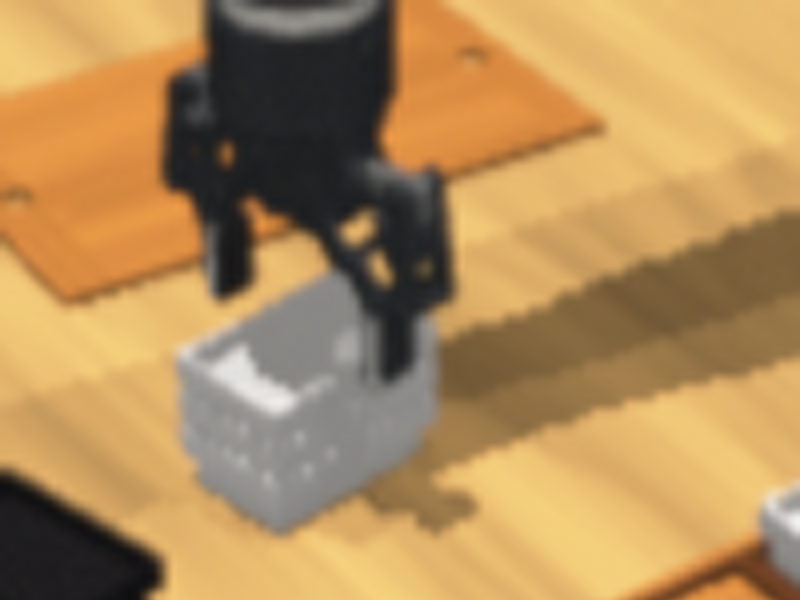

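```bash

python3 -m pendant '[{"dp":[0,0,0],"spin":0,"claw":0.065},{"dp":[0,0,0],"spin":0,"claw":0.06},{"dp":[0,0,0],"spin":0,"claw":0.05},{"dp":[0,0,0],"spin":0,"claw":0.04},{"dp":[0,0,0],"spin":0,"claw":0.04},{"dp":[0,0,0],"spin":0,"claw":0.04},{"dp":[0,0,0],"spin":0,"claw":0.04}]'
python3 - <<'E'
from h import *
b=snap('scene','s14.png')
cv2.imwrite('pics/s14d.png',cv2.resize(b[180:230,200:260],(720,600),interpolation=cv2.INTER_CUBIC)[:,:,::-1])
E
```

```text
time: 19.52
ee_pos: [0.6311, 0.0004, 0.0249]
ee_rot: [0.002, 0.636, 0.772, 0.001]
force: [-0.1, 0.4, 5.7]
grip_width: 0.0585
```

View pics/s14d.png

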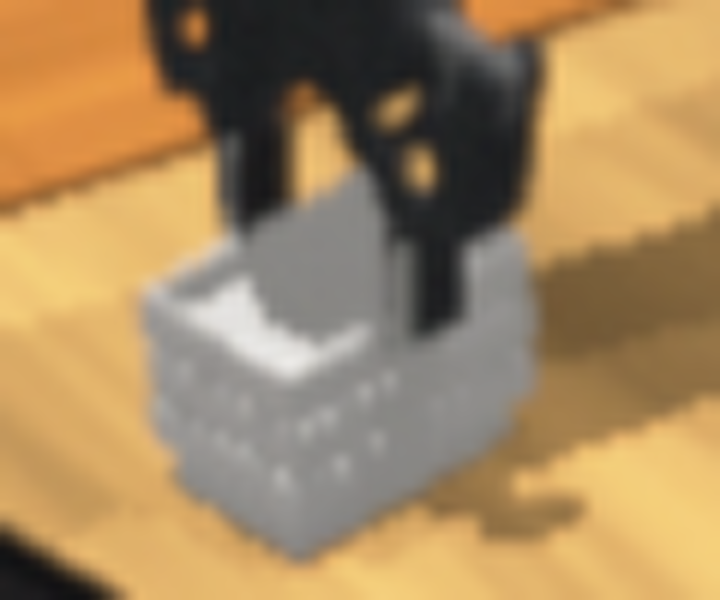

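The tip at (440,335) sits above the first gap line, so only the top tray is gripped. Lifting straight up.

```bash

python3 -m pendant '[{"dp":[0,0,0.002],"spin":0,"claw":0.04},{"dp":[0,0,0.006],"spin":0,"claw":0.04},{"dp":[0,0,0.012],"spin":0,"claw":0.04},{"dp":[0,0,0.018],"spin":0,"claw":0.04},{"dp":[0,0,0.028],"spin":0,"claw":0.04},{"dp":[0,0,0.04],"spin":0,"claw":0.04},{"dp":[0,0,0.055],"spin":0,"claw":0.04},{"dp":[0,0,0.066],"spin":0,"claw":0.04},{"dp":[0,0,0.072],"spin":0,"claw":0.04},{"dp":[0,0,0.074],"spin":0,"claw":0.04},{"dp":[0,0,0.074],"spin":0,"claw":0.04}]'
python3 - <<'E'
from h import *
b=snap('scene','s15.png')
cv2.imwrite('pics/s15d.png',cv2.resize(b[150:230,190:290],(750,600),interpolation=cv2.INTER_CUBIC)[:,:,::-1])
E
```

```text
time: 20.48
ee_pos: [0.6306, 0.0004, 0.0984]
ee_rot: [0.001, 0.636, 0.772, 0.0]
force: [0.5, -0.4, -1.2]
grip_width: 0.0582
```

View pics/s15d.png

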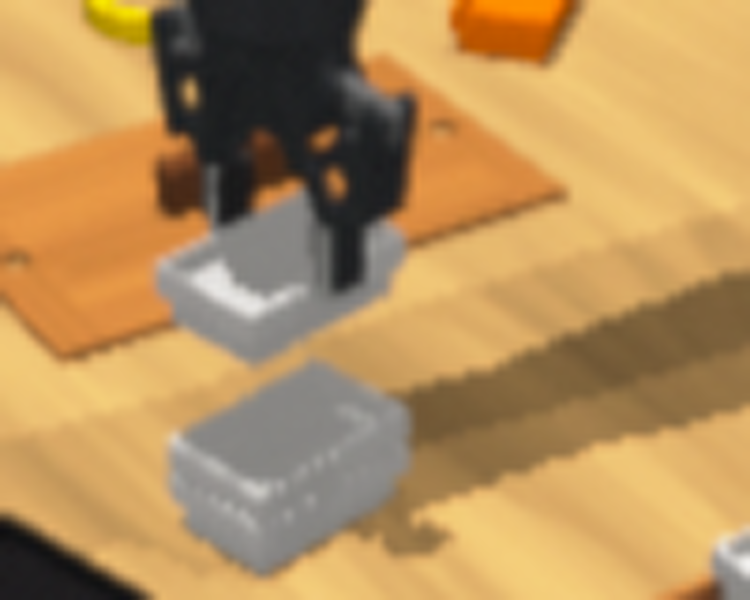

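One tray came up and two stay nested. Carrying it to bay3.

```bash

python3 -m pendant '[{"dp":[-0.002,0.008,0],"spin":-0.01,"claw":0.04},{"dp":[-0.006,0.026,0],"spin":-0.03,"claw":0.04},{"dp":[-0.012,0.05,0],"spin":-0.06,"claw":0.04},{"dp":[-0.018,0.075,0],"spin":-0.09,"claw":0.04},{"dp":[-0.024,0.1,0],"spin":-0.12,"claw":0.04},{"dp":[-0.03,0.125,0],"spin":-0.15,"claw":0.04},{"dp":[-0.037,0.15,0],"spin":-0.17,"claw":0.04},{"dp":[-0.043,0.175,0],"spin":-0.177,"claw":0.04},{"dp":[-0.047,0.19,0],"spin":-0.177,"claw":0.04},{"dp":[-0.049,0.198,0],"spin":-0.177,"claw":0.04},{"dp":[-0.0492,0.1991,0],"spin":-0.177,"claw":0.04},{"dp":[-0.0492,0.1991,0],"spin":-0.177,"claw":0.04}]'
python3 -m pendant '[{"dp":[0,0,-0.01],"spin":0,"claw":0.04},{"dp":[0,0,-0.025],"spin":0,"claw":0.04},{"dp":[0,0,-0.045],"spin":0,"claw":0.04},{"dp":[0,0,-0.063],"spin":0,"claw":0.04},{"dp":[0,0,-0.077],"spin":0,"claw":0.04},{"dp":[0,0,-0.084],"spin":0,"claw":0.04},{"dp":[0,0,-0.086],"spin":0,"claw":0.04},{"dp":[0,0,-0.086],"spin":0,"claw":0.04}]'
python3 - <<'E'
from h import *
b=snap('scene','s16.png')
cv2.imwrite('pics/s16d.png',cv2.resize(b[190:290,240:380],(800,571),interpolation=cv2.INTER_CUBIC)[:,:,::-1])
E
```

```text
time: 21.53
ee_pos: [0.5802, 0.1996, 0.0966]
ee_rot: [0.0, 0.702, 0.713, -0.001]
force: [0.2, 0.3, -0.7]
grip_width: 0.0581
time: 22.2
ee_pos: [0.5803, 0.1986, 0.0104]
ee_rot: [0.0, 0.702, 0.712, -0.001]
force: [-0.6, 0.3, -0.6]
grip_width: 0.058
```

View pics/s16d.png

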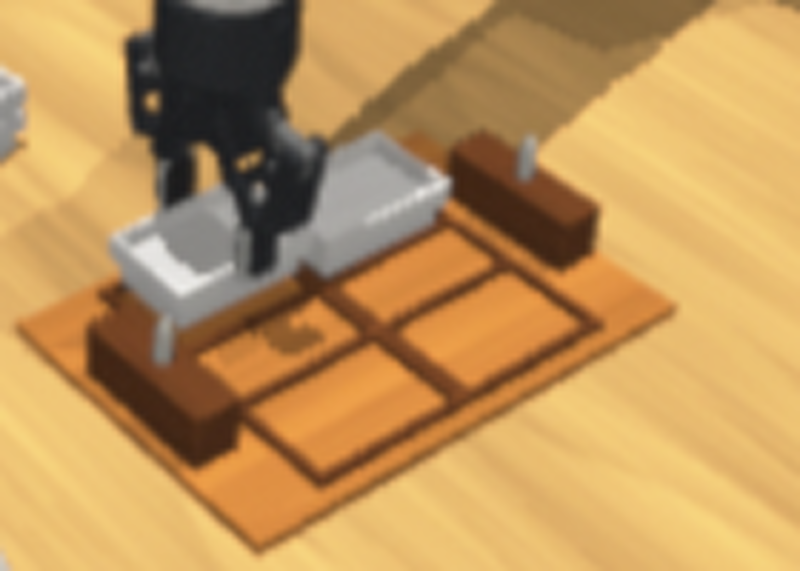

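Hovering aligned over bay3, so lowering and releasing.

```bash

python3 -m pendant '[{"dp":[0,0,-0.003],"spin":0,"claw":0.04},{"dp":[0,0,-0.007],"spin":0,"claw":0.04},{"dp":[0,0,-0.011],"spin":0,"claw":0.04},{"dp":[0,0,-0.014],"spin":0,"claw":0.04},{"dp":[0,0,-0.0155],"spin":0,"claw":0.04},{"dp":[0,0,-0.0155],"spin":0,"claw":0.04},{"dp":[0,0,-0.0155],"spin":0,"claw":0.04}]'
python3 -m pendant '[{"dp":[0,0,0],"spin":0,"claw":0.0854},{"dp":[0,0,0],"spin":0,"claw":0.0854},{"dp":[0,0,0],"spin":0,"claw":0.0854},{"dp":[0,0,0],"spin":0,"claw":0.0854},{"dp":[0,0,0.01],"spin":0,"claw":0.0854},{"dp":[0,0,0.03],"spin":0,"claw":0.0854},{"dp":[0,0,0.06],"spin":0,"claw":0.0854},{"dp":[0,0,0.085],"spin":0,"claw":0.0854},{"dp":[0,0,0.095],"spin":0,"claw":0.0854},{"dp":[0,0,0.095],"spin":0,"claw":0.0854}]'
python3 - <<'E'
from h import *
b=snap('scene','s17.png')
cv2.imwrite('pics/s17d.png',cv2.resize(b[170:290,190:380],(800,505),interpolation=cv2.INTER_CUBIC)[:,:,::-1])
E
```

```text
time: 22.83
ee_pos: [0.581, 0.1997, -0.0031]
ee_rot: [0.001, 0.702, 0.712, -0.0]
force: [-2.3, -1.4, 4.6]
grip_width: 0.058
time: 23.67
ee_pos: [0.5837, 0.2002, 0.0955]
ee_rot: [0.003, 0.702, 0.712, 0.003]
force: [1.2, 0.1, 0.7]
grip_width: 0.0853
```

View pics/s17d.png

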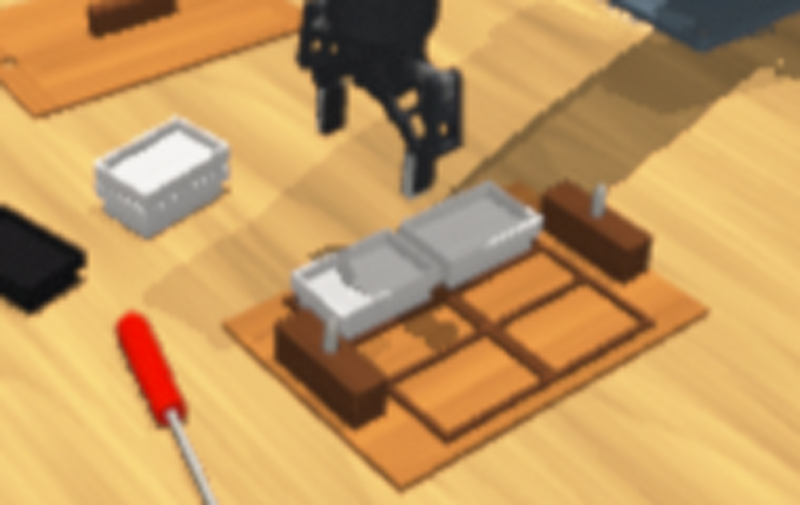

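```bash
python3 - <<'E'
from h import *
b=cv2.imread('pics/s17.png')
cv2.imwrite('pics/s17e.png',cv2.resize(b[190:235,205:250],(720,720)[:2],interpolation=cv2.INTER_CUBIC)[:600])
E
```

```text
(no output)
```

View pics/s17e.png

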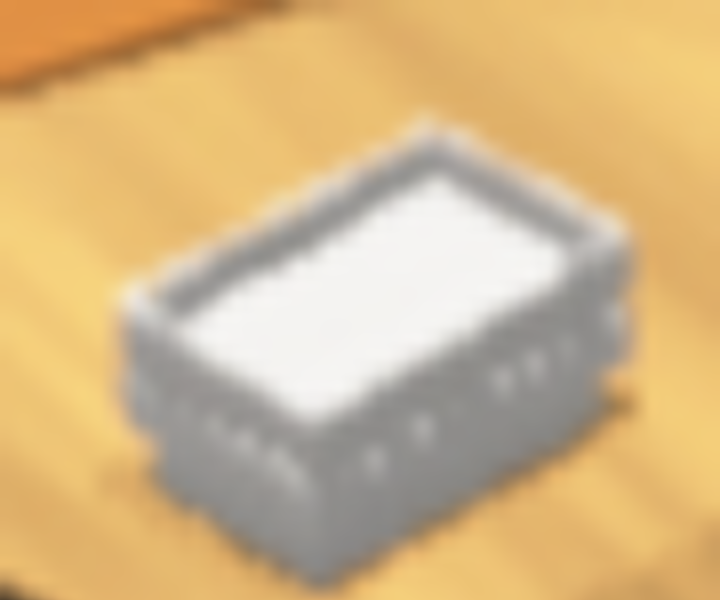

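```bash
python3 - <<'E'
from h import *
uv=crop([(315,425),(122,293),(430,115),(635,235)],16,(205,190))
print(fit([('scene',uv,rect(.092,.06,.048))],[.63,0,.2])[:2])
E
```

```text
(array([0.63023473, 0.0008075 , 0.19232016]), np.float64(0.3058757986740171))
```

The stack hasn't moved: (0.630, 0.001) at 11.0°. Fetching tray2.

```bash

python3 -m pendant '[{"dp":[0.002,-0.008,0],"spin":0.01,"claw":0.0854},{"dp":[0.006,-0.026,0],"spin":0.03,"claw":0.0854},{"dp":[0.012,-0.05,0],"spin":0.06,"claw":0.0854},{"dp":[0.018,-0.075,0],"spin":0.09,"claw":0.0854},{"dp":[0.024,-0.1,0],"spin":0.12,"claw":0.0854},{"dp":[0.03,-0.125,0],"spin":0.15,"claw":0.0854},{"dp":[0.037,-0.15,0],"spin":0.17,"claw":0.0854},{"dp":[0.043,-0.175,0],"spin":0.177,"claw":0.0854},{"dp":[0.047,-0.19,0],"spin":0.177,"claw":0.0854},{"dp":[0.049,-0.198,0],"spin":0.177,"claw":0.0854},{"dp":[0.0492,-0.1995,0],"spin":0.177,"claw":0.0854},{"dp":[0.0492,-0.1995,0],"spin":0.177,"claw":0.0854}]'
python3 -m pendant '[{"dp":[0,0,-0.01],"spin":0,"claw":0.0854},{"dp":[0,0,-0.03],"spin":0,"claw":0.0854},{"dp":[0,0,-0.05],"spin":0,"claw":0.0854},{"dp":[0,0,-0.067],"spin":0,"claw":0.0854},{"dp":[0,0,-0.078],"spin":0,"claw":0.0854},{"dp":[0,0,-0.083],"spin":0,"claw":0.0854},{"dp":[0,0,-0.0855],"spin":0,"claw":0.0854},{"dp":[0,0,-0.0855],"spin":0,"claw":0.0854},{"dp":[0,0,-0.0855],"spin":0,"claw":0.0854}]'
python3 -m pendant '[{"dp":[0,0,0],"spin":0,"claw":0.065},{"dp":[0,0,0],"spin":0,"claw":0.06},{"dp":[0,0,0],"spin":0,"claw":0.05},{"dp":[0,0,0],"spin":0,"claw":0.04},{"dp":[0,0,0],"spin":0,"claw":0.04},{"dp":[0,0,0],"spin":0,"claw":0.04},{"dp":[0,0,0],"spin":0,"claw":0.04}]'
python3 - <<'E'
from h import *
b=snap('scene','s18.png')
cv2.imwrite('pics/s18d.png',cv2.resize(b[180:240,200:260],(600,600),interpolation=cv2.INTER_CUBIC)[:,:,::-1])
E
```

```text
time: 24.72
ee_pos: [0.6292, 0.0002, 0.0898]
ee_rot: [-0.001, 0.636, 0.771, -0.001]
force: [-0.2, 0.5, 0.3]
grip_width: 0.0854
time: 25.47
ee_pos: [0.6307, 0.0002, 0.0064]
ee_rot: [0.001, 0.636, 0.772, 0.0]
force: [0.7, 0.4, 0.6]
grip_width: 0.0857
time: 26.05
ee_pos: [0.6315, 0.0, 0.0073]
ee_rot: [0.002, 0.636, 0.772, 0.001]
force: [-0.3, -0.2, 5.5]
grip_width: 0.0582
```

View pics/s18d.png

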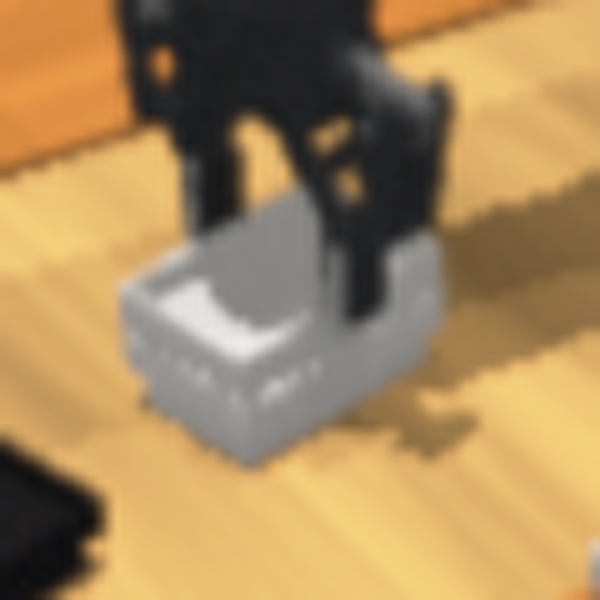

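The tip at (362,320) is above the gap line. Lifting, then a look.

```bash

python3 -m pendant '[{"dp":[0,0,0.002],"spin":0,"claw":0.04},{"dp":[0,0,0.006],"spin":0,"claw":0.04},{"dp":[0,0,0.012],"spin":0,"claw":0.04},{"dp":[0,0,0.018],"spin":0,"claw":0.04},{"dp":[0,0,0.028],"spin":0,"claw":0.04},{"dp":[0,0,0.045],"spin":0,"claw":0.04},{"dp":[0,0,0.065],"spin":0,"claw":0.04},{"dp":[0,0,0.082],"spin":0,"claw":0.04},{"dp":[0,0,0.09],"spin":0,"claw":0.04},{"dp":[0,0,0.092],"spin":0,"claw":0.04},{"dp":[0,0,0.092],"spin":0,"claw":0.04}]'
python3 - <<'E'
from h import *
b=snap('scene','s19.png')
cv2.imwrite('pics/s19d.png',cv2.resize(b[150:230,190:290],(750,600),interpolation=cv2.INTER_CUBIC)[:,:,::-1])
E
```

```text
time: 27.02
ee_pos: [0.6305, -0.0, 0.0983]
ee_rot: [0.001, 0.636, 0.772, 0.0]
force: [0.1, -0.3, -1.8]
grip_width: 0.0582
```

View pics/s19d.png

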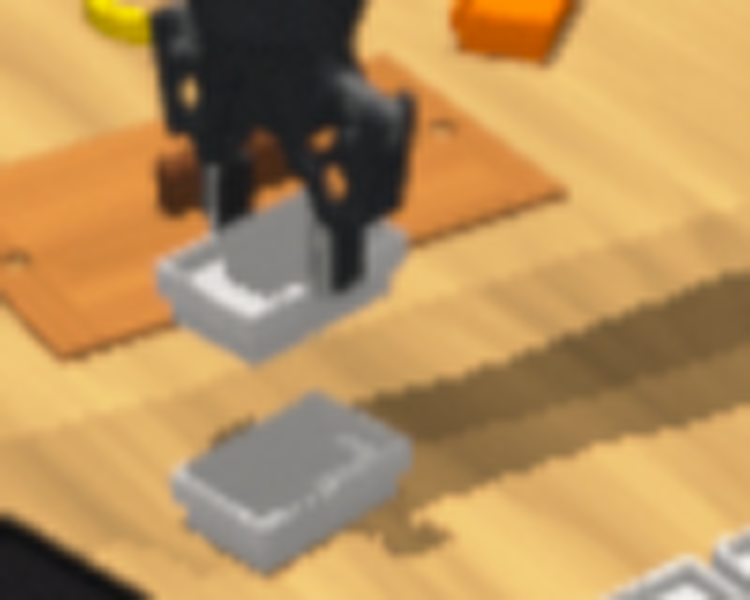

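One tray is held and one is left on the table. Carrying it to bay4.

```bash

python3 -m pendant '[{"dp":[-0.002,0.01,0],"spin":-0.01,"claw":0.04},{"dp":[-0.005,0.032,0],"spin":-0.03,"claw":0.04},{"dp":[-0.01,0.06,0],"spin":-0.06,"claw":0.04},{"dp":[-0.015,0.092,0],"spin":-0.09,"claw":0.04},{"dp":[-0.02,0.125,0],"spin":-0.12,"claw":0.04},{"dp":[-0.026,0.158,0],"spin":-0.15,"claw":0.04},{"dp":[-0.031,0.19,0],"spin":-0.17,"claw":0.04},{"dp":[-0.037,0.222,0],"spin":-0.177,"claw":0.04},{"dp":[-0.042,0.254,0],"spin":-0.177,"claw":0.04},{"dp":[-0.046,0.28,0],"spin":-0.177,"claw":0.04},{"dp":[-0.049,0.298,0],"spin":-0.177,"claw":0.04},{"dp":[-0.0505,0.307,0],"spin":-0.177,"claw":0.04}]'
python3 -m pendant '[{"dp":[-0.0003,0.0025,0],"spin":0,"claw":0.04},{"dp":[-0.0003,0.0025,0],"spin":0,"claw":0.04},{"dp":[-0.0003,0.0025,-0.01],"spin":0,"claw":0.04},{"dp":[-0.0003,0.0025,-0.025],"spin":0,"claw":0.04},{"dp":[-0.0003,0.0025,-0.045],"spin":0,"claw":0.04},{"dp":[-0.0003,0.0025,-0.063],"spin":0,"claw":0.04},{"dp":[-0.0003,0.0025,-0.077],"spin":0,"claw":0.04},{"dp":[-0.0003,0.0025,-0.084],"spin":0,"claw":0.04},{"dp":[-0.0003,0.0025,-0.086],"spin":0,"claw":0.04},{"dp":[-0.0003,0.0025,-0.086],"spin":0,"claw":0.04}]'
python3 - <<'E'
from h import *
b=snap('scene','s20.png')
cv2.imwrite('pics/s20d.png',cv2.resize(b[190:290,240:380],(800,571),interpolation=cv2.INTER_CUBIC)[:,:,::-1])
E
```

```text
time: 28.07
ee_pos: [0.5773, 0.3094, 0.095]
ee_rot: [-0.001, 0.701, 0.713, -0.002]
force: [0.4, -0.2, -0.8]
grip_width: 0.0579
time: 28.9
ee_pos: [0.5788, 0.3083, 0.0104]
ee_rot: [0.0, 0.702, 0.712, -0.001]
force: [-0.4, 0.2, -0.4]
grip_width: 0.058
```

View pics/s20d.png

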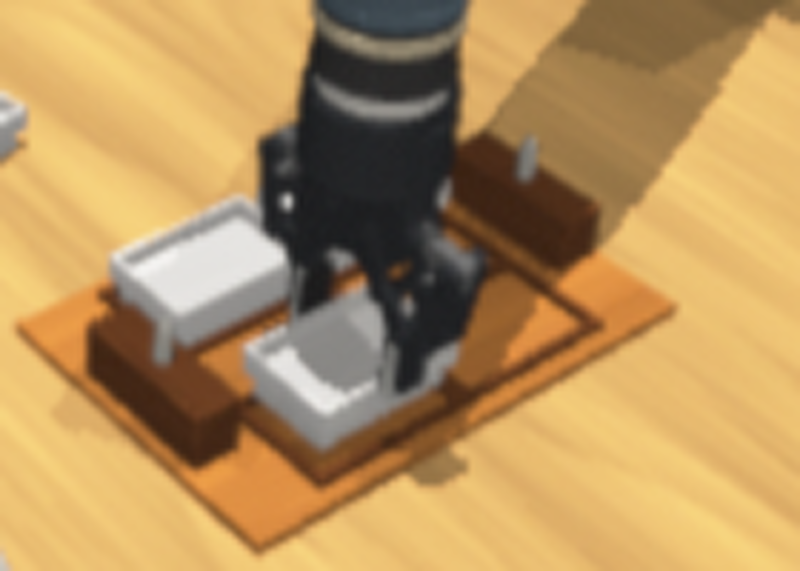

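```bash

python3 -m pendant '[{"dp":[0,0,-0.003],"spin":0,"claw":0.04},{"dp":[0,0,-0.007],"spin":0,"claw":0.04},{"dp":[0,0,-0.011],"spin":0,"claw":0.04},{"dp":[0,0,-0.014],"spin":0,"claw":0.04},{"dp":[0,0,-0.0155],"spin":0,"claw":0.04},{"dp":[0,0,-0.0155],"spin":0,"claw":0.04},{"dp":[0,0,-0.0155],"spin":0,"claw":0.04}]'
python3 -m pendant '[{"dp":[0,0,0],"spin":0,"claw":0.0854},{"dp":[0,0,0],"spin":0,"claw":0.0854},{"dp":[0,0,0],"spin":0,"claw":0.0854},{"dp":[0,0,0],"spin":0,"claw":0.0854},{"dp":[0,0,0.01],"spin":0,"claw":0.0854},{"dp":[0,0,0.03],"spin":0,"claw":0.0854},{"dp":[0,0,0.06],"spin":0,"claw":0.0854},{"dp":[0,0,0.085],"spin":0,"claw":0.0854},{"dp":[0,0,0.095],"spin":0,"claw":0.0854},{"dp":[0,0,0.095],"spin":0,"claw":0.0854}]'
python3 - <<'E'
from h import *
b=snap('scene','s21.png')
cv2.imwrite('pics/s21d.png',cv2.resize(b[170:290,190:380],(800,505),interpolation=cv2.INTER_CUBIC)[:,:,::-1])
cv2.imwrite('pics/s21e.png',cv2.resize(b[195:235,205:250],(720,640),interpolation=cv2.INTER_CUBIC)[:600,:,::-1])
E
```

```text
time: 29.53
ee_pos: [0.5794, 0.3097, -0.0027]
ee_rot: [0.001, 0.702, 0.712, 0.0]
force: [-3.0, -1.7, 6.1]
grip_width: 0.0582
time: 30.37
ee_pos: [0.5819, 0.3107, 0.0958]
ee_rot: [0.002, 0.702, 0.712, 0.003]
force: [0.6, -0.7, 0.9]
grip_width: 0.0853
```

View pics/s21d.png

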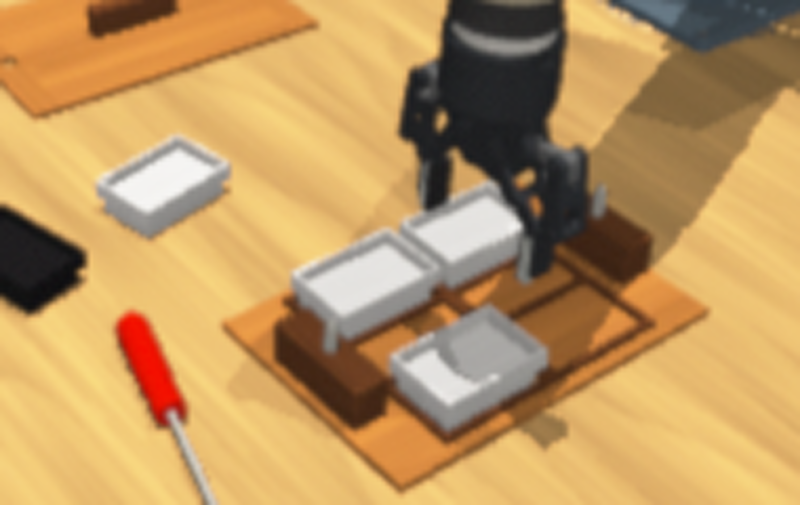

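View pics/s21e.png

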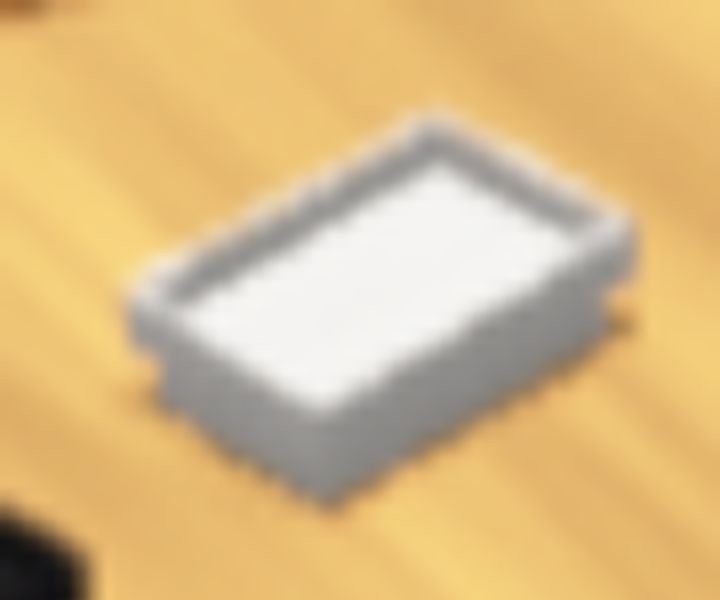

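```bash
python3 - <<'E'
from h import *
uv=crop([(322,415),(127,295),(435,105),(635,222)],16,(205,195))
print(fit([('scene',uv,rect(.092,.06,.030))],[.63,0,.2])[:2])
E
```

```text
(array([0.63028754, 0.001746  , 0.20542163]), np.float64(0.20275259381511618))
```

```bash

python3 -m pendant '[{"dp":[0.002,-0.01,0],"spin":0.01,"claw":0.0854},{"dp":[0.005,-0.032,0],"spin":0.03,"claw":0.0854},{"dp":[0.01,-0.06,0],"spin":0.06,"claw":0.0854},{"dp":[0.015,-0.092,0],"spin":0.09,"claw":0.0854},{"dp":[0.02,-0.125,0],"spin":0.12,"claw":0.0854},{"dp":[0.026,-0.158,0],"spin":0.15,"claw":0.0854},{"dp":[0.031,-0.19,0],"spin":0.17,"claw":0.0854},{"dp":[0.037,-0.222,0],"spin":0.18,"claw":0.0854},{"dp":[0.042,-0.254,0],"spin":0.18,"claw":0.0854},{"dp":[0.046,-0.28,0],"spin":0.18,"claw":0.0854},{"dp":[0.049,-0.298,0],"spin":0.18,"claw":0.0854},{"dp":[0.0505,-0.307,0],"spin":0.18,"claw":0.0854}]'
python3 -m pendant '[{"dp":[0.0003,-0.0024,0],"spin":0,"claw":0.0854},{"dp":[0.0003,-0.0024,-0.01],"spin":0,"claw":0.0854},{"dp":[0.0003,-0.0024,-0.03],"spin":0,"claw":0.0854},{"dp":[0.0003,-0.0024,-0.055],"spin":0,"claw":0.0854},{"dp":[0.0003,-0.0024,-0.078],"spin":0,"claw":0.0854},{"dp":[0.0003,-0.0024,-0.093],"spin":0,"claw":0.0854},{"dp":[0.0003,-0.0024,-0.1],"spin":0,"claw":0.0854},{"dp":[0.0003,-0.0024,-0.1035],"spin":0,"claw":0.0854},{"dp":[0.0003,-0.0024,-0.1035],"spin":0,"claw":0.0854},{"dp":[0.0003,-0.0024,-0.1035],"spin":0,"claw":0.0854},{"dp":[0.0003,-0.0024,-0.1035],"spin":0,"claw":0.0854}]'
python3 -m pendant '[{"dp":[0,0,0],"spin":0,"claw":0.065},{"dp":[0,0,0],"spin":0,"claw":0.06},{"dp":[0,0,0],"spin":0,"claw":0.05},{"dp":[0,0,0],"spin":0,"claw":0.04},{"dp":[0,0,0],"spin":0,"claw":0.04},{"dp":[0,0,0],"spin":0,"claw":0.04},{"dp":[0,0,0],"spin":0,"claw":0.04}]'
python3 -m pendant '[{"dp":[0,0,0.002],"spin":0,"claw":0.04},{"dp":[0,0,0.008],"spin":0,"claw":0.04},{"dp":[0,0,0.02],"spin":0,"claw":0.04},{"dp":[0,0,0.04],"spin":0,"claw":0.04},{"dp":[0,0,0.06],"spin":0,"claw":0.04},{"dp":[0,0,0.08],"spin":0,"claw":0.04},{"dp":[0,0,0.1],"spin":0,"claw":0.04},{"dp":[0,0,0.108],"spin":0,"claw":0.04},{"dp":[0,0,0.11],"spin":0,"claw":0.04},{"dp":[0,0,0.11],"spin":0,"claw":0.04}]'
python3 - <<'E'
from h import *
b=snap('scene','s22.png')
cv2.imwrite('pics/s22d.png',cv2.resize(b[150:230,190:290],(750,600),interpolation=cv2.INTER_CUBIC)[:,:,::-1])
E
```

```text
time: 31.42
ee_pos: [0.6282, -0.0002, 0.0877]
ee_rot: [-0.001, 0.636, 0.772, -0.002]
force: [-0.3, 1.0, 0.2]
grip_width: 0.0854
time: 32.33
ee_pos: [0.6313, 0.0004, -0.011]
ee_rot: [0.002, 0.635, 0.773, 0.001]
force: [0.7, -0.7, 0.4]
grip_width: 0.0855
time: 32.92
ee_pos: [0.6314, -0.0001, -0.0109]
ee_rot: [0.002, 0.635, 0.772, 0.001]
force: [-0.6, -0.1, 6.1]
grip_width: 0.058
time: 33.75
ee_pos: [0.6304, 0.0001, 0.098]
ee_rot: [0.001, 0.635, 0.773, -0.0]
force: [0.1, 0.7, -1.2]
grip_width: 0.0581
```

View pics/s22d.png

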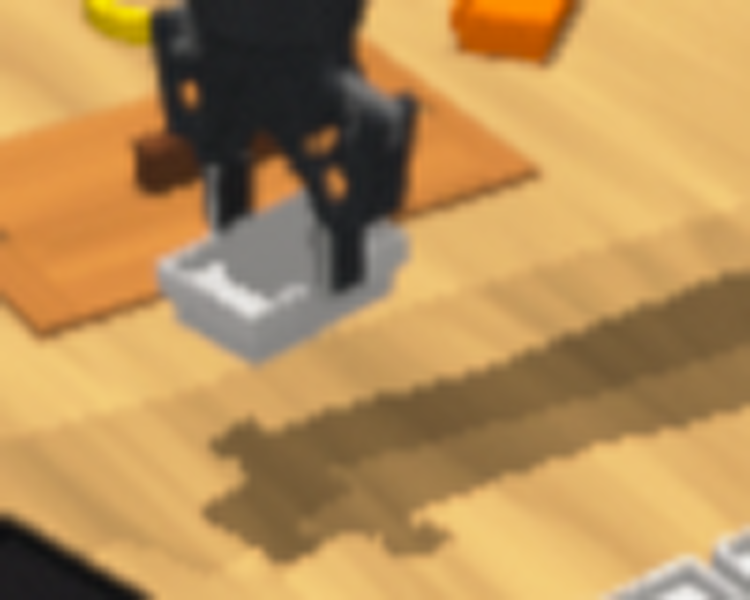

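The tray is held. The cover has been knocked aside (its right corner moved from (565,190) to (540,175)), so I'll re-measure it later. Now to bay2.

```bash

python3 -m pendant '[{"dp":[-0.005,0.01,0],"spin":-0.01,"claw":0.04},{"dp":[-0.015,0.03,0],"spin":-0.03,"claw":0.04},{"dp":[-0.03,0.06,0],"spin":-0.06,"claw":0.04},{"dp":[-0.046,0.092,0],"spin":-0.09,"claw":0.04},{"dp":[-0.062,0.125,0],"spin":-0.12,"claw":0.04},{"dp":[-0.078,0.158,0],"spin":-0.15,"claw":0.04},{"dp":[-0.095,0.19,0],"spin":-0.17,"claw":0.04},{"dp":[-0.11,0.222,0],"spin":-0.18,"claw":0.04},{"dp":[-0.126,0.254,0],"spin":-0.18,"claw":0.04},{"dp":[-0.139,0.28,0],"spin":-0.18,"claw":0.04},{"dp":[-0.148,0.298,0],"spin":-0.18,"claw":0.04},{"dp":[-0.152,0.306,0],"spin":-0.18,"claw":0.04}]'
python3 -m pendant '[{"dp":[-0.0008,0.002,0],"spin":0,"claw":0.04},{"dp":[-0.0008,0.002,0],"spin":0,"claw":0.04},{"dp":[-0.0008,0.002,-0.01],"spin":0,"claw":0.04},{"dp":[-0.0008,0.002,-0.025],"spin":0,"claw":0.04},{"dp":[-0.0008,0.002,-0.045],"spin":0,"claw":0.04},{"dp":[-0.0008,0.002,-0.063],"spin":0,"claw":0.04},{"dp":[-0.0008,0.002,-0.077],"spin":0,"claw":0.04},{"dp":[-0.0008,0.002,-0.084],"spin":0,"claw":0.04},{"dp":[-0.0008,0.002,-0.086],"spin":0,"claw":0.04},{"dp":[-0.0008,0.002,-0.086],"spin":0,"claw":0.04}]'
python3 - <<'E'
from h import *
b=snap('scene','s23.png')
cv2.imwrite('pics/s23d.png',cv2.resize(b[190:290,240:380],(800,571),interpolation=cv2.INTER_CUBIC)[:,:,::-1])
E
```

```text
time: 34.8
ee_pos: [0.4749, 0.308, 0.0951]
ee_rot: [-0.001, 0.701, 0.714, -0.002]
force: [0.7, -0.8, -0.4]
grip_width: 0.0581
time: 35.63
ee_pos: [0.477, 0.3069, 0.0104]
ee_rot: [0.0, 0.702, 0.712, -0.001]
force: [0.3, -0.3, -0.3]
grip_width: 0.0581
```

View pics/s23d.png

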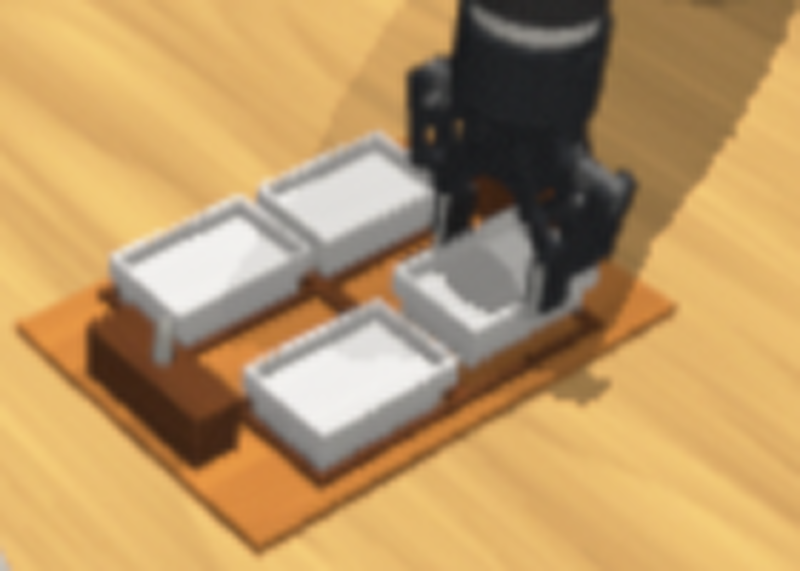

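```bash

python3 -m pendant '[{"dp":[0,0,-0.003],"spin":0,"claw":0.04},{"dp":[0,0,-0.007],"spin":0,"claw":0.04},{"dp":[0,0,-0.011],"spin":0,"claw":0.04},{"dp":[0,0,-0.014],"spin":0,"claw":0.04},{"dp":[0,0,-0.0155],"spin":0,"claw":0.04},{"dp":[0,0,-0.0155],"spin":0,"claw":0.04},{"dp":[0,0,-0.0155],"spin":0,"claw":0.04}]'
python3 -m pendant '[{"dp":[0,0,0],"spin":0,"claw":0.0854},{"dp":[0,0,0],"spin":0,"claw":0.0854},{"dp":[0,0,0],"spin":0,"claw":0.0854},{"dp":[0,0,0],"spin":0,"claw":0.0854},{"dp":[0,0,0.01],"spin":0,"claw":0.0854},{"dp":[0,0,0.03],"spin":0,"claw":0.0854},{"dp":[0,0,0.06],"spin":0,"claw":0.0854},{"dp":[-0.02,-0.02,0.095],"spin":0,"claw":0.0854},{"dp":[-0.04,-0.05,0.12],"spin":0,"claw":0.0854},{"dp":[-0.06,-0.08,0.13],"spin":0,"claw":0.0854},{"dp":[-0.08,-0.11,0.13],"spin":0,"claw":0.0854},{"dp":[-0.09,-0.12,0.13],"spin":0,"claw":0.0854}]'
python3 - <<'E'
from h import *
b=snap('scene','s24.png')
cv2.imwrite('pics/s24d.png',cv2.resize(b[190:290,240:380],(800,571),interpolation=cv2.INTER_CUBIC)[:,:,::-1])
cv2.imwrite('pics/s24e.png',cv2.resize(b[140:210,160:270],(800,509),interpolation=cv2.INTER_CUBIC)[:,:,::-1])
a=snap('top','t24.png')
cv2.imwrite('pics/t24c.png',cv2.resize(a[145:265,305:390],(425,600),interpolation=cv2.INTER_CUBIC)[:,:,::-1])
E
```

```text
time: 36.27
ee_pos: [0.4774, 0.3084, -0.0029]
ee_rot: [0.001, 0.702, 0.712, 0.0]
force: [-1.0, -1.1, 5.8]
grip_width: 0.0579
time: 37.27
ee_pos: [0.3859, 0.1857, 0.1281]
ee_rot: [0.002, 0.702, 0.712, 0.0]
force: [1.5, 0.3, -0.2]
grip_width: 0.0852
```

View pics/s24d.png

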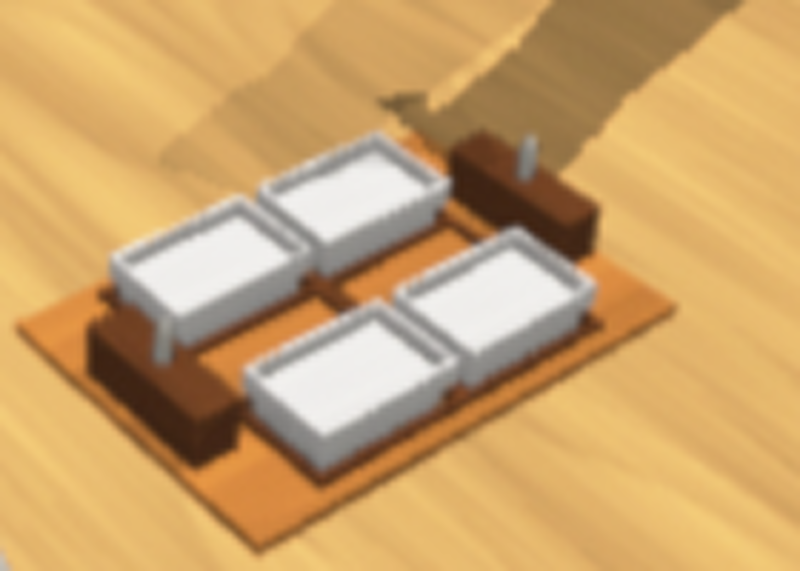

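View pics/s24e.png

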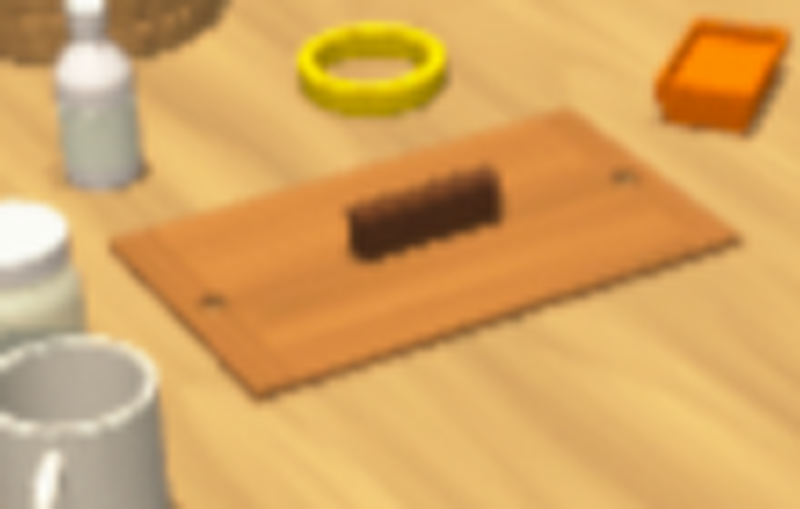

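View pics/t24c.png

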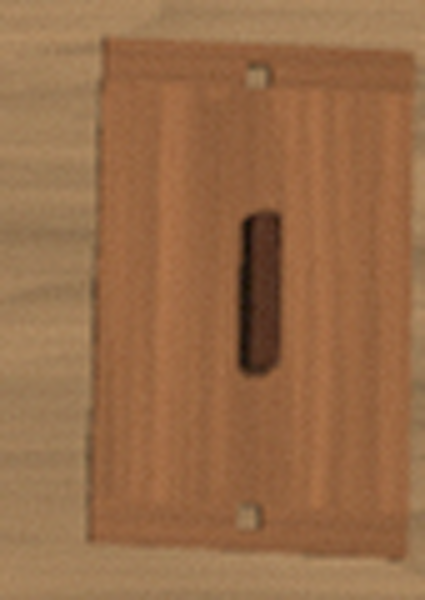

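```bash
python3 - <<'E'
from h import *
k=lambda p:crop(p,800/140,(240,190)); R=lambda a,b,z:[rect(a,b,z)[i] for i in(1,0,3,2)]
for n,uv in(('bay1',[(258,190),(327,240),(450,185),(378,132)]),('bay2',[(395,292),(472,350),(597,288),(517,228)]),('bay3',[(110,260),(178,314),(308,250),(241,197)]),('bay4',[(245,374),(322,437),(457,358),(375,300)])):
    x,e,_=fit([('scene',k(uv),R(.092,.06,.038))],[.53,.25,0]);print(n,x.round(4),e.round(2))
c4=lambda p:crop(p,5,(305,145)); ks=lambda p:crop(p,800/110,(160,140))
H=[(.13,0,.006),(-.13,0,.006)]
T=[('top',c4([(103,37),(414,50),(404,560),(90,543)]),rect(.3,.184,.006))];TH=[('top',c4([(258,75),(249,517)]),H)]
S=[('scene',ks([(112,245),(260,397),(740,238),(570,107)]),R(.3,.184,.006))];SH=[('scene',ks([(212,300),(622,176)]),H)]
for n,o in(('T',T),('TH',TH),('S',S),('SH',SH)):
    x,e,_=fit(o,[.5,-.27,0]);print(n,x[:2].round(4),np.degrees(x[2]).round(2),e.round(2))
E
```

```text
bay1 [4.789e-01 1.988e-01 4.000e-04] 0.27
bay2 [ 0.4773  0.3088 -0.0062] 0.3
bay3 [0.583  0.1995 0.0131] 0.37
bay4 [0.5809 0.3099 0.0352] 0.34
T [ 0.5014 -0.2712] -2.51 0.28
TH [ 0.5017 -0.2718] -2.39 0.09
S [ 0.5025 -0.2705] -2.08 0.31
SH [ 0.5011 -0.2759] -2.57 0.04
```

All four trays are seated in their bays. Cover re-measured at about (0.5017, -0.2715), yaw -2.4°. Moving to its handle.

```bash

python3 -m pendant '[{"dp":[0.003,-0.012,0],"spin":-0.02,"claw":0.05},{"dp":[0.01,-0.04,0],"spin":-0.04,"claw":0.05},{"dp":[0.019,-0.077,0],"spin":-0.057,"claw":0.05},{"dp":[0.029,-0.115,0],"spin":-0.057,"claw":0.05},{"dp":[0.038,-0.153,0],"spin":-0.057,"claw":0.05},{"dp":[0.048,-0.192,0],"spin":-0.057,"claw":0.05},{"dp":[0.057,-0.23,0],"spin":-0.057,"claw":0.05},{"dp":[0.067,-0.268,0],"spin":-0.057,"claw":0.05},{"dp":[0.076,-0.307,0],"spin":-0.057,"claw":0.05},{"dp":[0.086,-0.345,0],"spin":-0.057,"claw":0.05},{"dp":[0.095,-0.383,0],"spin":-0.057,"claw":0.05},{"dp":[0.102,-0.412,0],"spin":-0.057,"claw":0.05}]'
python3 -m pendant '[{"dp":[0.008,-0.03,0],"spin":0,"claw":0.05},{"dp":[0.0115,-0.045,0],"spin":0,"claw":0.05},{"dp":[0.0125,-0.0488,0],"spin":0,"claw":0.05},{"dp":[0.0125,-0.0488,-0.01],"spin":0,"claw":0.05},{"dp":[0.0125,-0.0488,-0.03],"spin":0,"claw":0.05},{"dp":[0.0125,-0.0488,-0.06],"spin":0,"claw":0.05},{"dp":[0.0125,-0.0488,-0.085],"spin":0,"claw":0.05},{"dp":[0.0125,-0.0488,-0.105],"spin":0,"claw":0.05},{"dp":[0.0125,-0.0488,-0.115],"spin":0,"claw":0.05},{"dp":[0.0125,-0.0488,-0.12],"spin":0,"claw":0.05},{"dp":[0.0125,-0.0488,-0.12],"spin":0,"claw":0.05}]'
python3 - <<'E'
from h import *
b=snap('scene','s25.png')
cv2.imwrite('pics/s25e.png',cv2.resize(b[130:200,180:270],(771,600),interpolation=cv2.INTER_CUBIC)[:,:,::-1])
E
```

```text
time: 38.37
ee_pos: [0.4907, -0.2271, 0.1256]
ee_rot: [0.001, 0.722, 0.692, -0.0]
force: [0.2, -0.1, -0.2]
grip_width: 0.0495
time: 39.28
ee_pos: [0.501, -0.271, 0.0045]
ee_rot: [-0.001, 0.721, 0.693, -0.001]
force: [-0.7, 0.8, 0.1]
grip_width: 0.05
```

View pics/s25e.png

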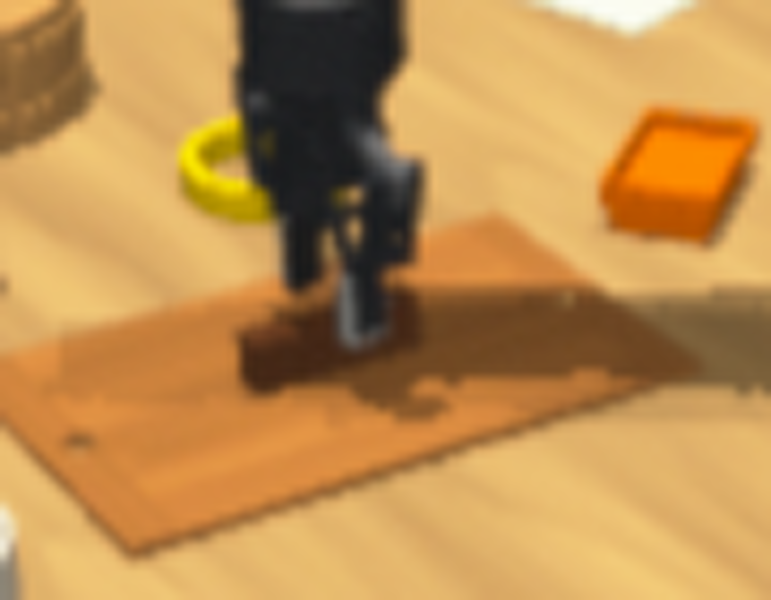

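The fingers straddle the handle at (330,335). Lowering and closing on it.

```bash

python3 -m pendant '[{"dp":[0,0,-0.008],"spin":0,"claw":0.05},{"dp":[0,0,-0.016],"spin":0,"claw":0.05},{"dp":[0,0,-0.0205],"spin":0,"claw":0.05},{"dp":[0,0,-0.0215],"spin":0,"claw":0.05},{"dp":[0,0,-0.0215],"spin":0,"claw":0.05},{"dp":[0,0,-0.0215],"spin":0,"claw":0.05}]'
python3 -m pendant '[{"dp":[0,0,0],"spin":0,"claw":0.03},{"dp":[0,0,0],"spin":0,"claw":0.02},{"dp":[0,0,0],"spin":0,"claw":0.01},{"dp":[0,0,0],"spin":0,"claw":0},{"dp":[0,0,0],"spin":0,"claw":0},{"dp":[0,0,0],"spin":0,"claw":0},{"dp":[0,0,0],"spin":0,"claw":0}]'
python3 -m pendant '[{"dp":[0,0,0.002],"spin":0,"claw":0},{"dp":[0,0,0.008],"spin":0,"claw":0},{"dp":[0,0,0.018],"spin":0,"claw":0},{"dp":[0,0,0.03],"spin":0,"claw":0},{"dp":[0,0,0.045],"spin":0,"claw":0},{"dp":[0,0,0.06],"spin":0,"claw":0},{"dp":[0,0,0.072],"spin":0,"claw":0},{"dp":[0,0,0.078],"spin":0,"claw":0},{"dp":[0,0,0.08],"spin":0,"claw":0},{"dp":[0,0,0.08],"spin":0,"claw":0}]'
python3 - <<'E'
from h import *
b=snap('scene','s26.png')
cv2.imwrite('pics/s26e.png',cv2.resize(b[110:200,160:280],(800,600),interpolation=cv2.INTER_CUBIC)[:,:,::-1])
E
```

```text
time: 39.83
ee_pos: [0.5016, -0.2727, -0.0157]
ee_rot: [0.0, 0.722, 0.692, -0.0]
force: [0.4, -0.2, -0.3]
grip_width: 0.0504
time: 40.42
ee_pos: [0.502, -0.2727, -0.0151]
ee_rot: [0.001, 0.722, 0.692, -0.0]
force: [0.3, 0.2, 3.7]
grip_width: 0.0169
time: 41.25
ee_pos: [0.5021, -0.273, 0.0652]
ee_rot: [0.001, 0.722, 0.692, -0.0]
force: [0.4, 0.6, -3.1]
grip_width: 0.0167
```

View pics/s26e.png

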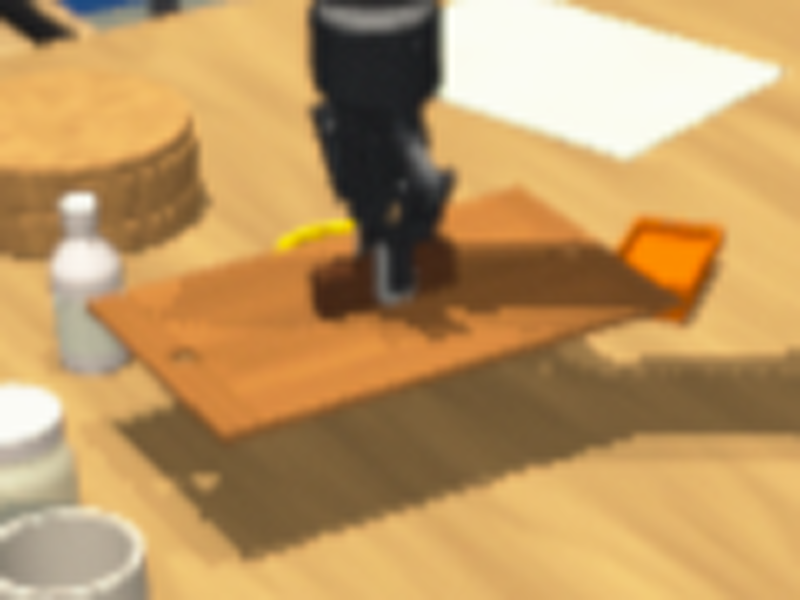

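Lifted level, with the grip at 16.7 mm. Raising it and carrying it to above the carrier.

```bash

python3 -m pendant '[{"dp":[0,0.004,0.004],"spin":0,"claw":0},{"dp":[0.001,0.015,0.012],"spin":0.005,"claw":0},{"dp":[0.002,0.035,0.018],"spin":0.01,"claw":0},{"dp":[0.003,0.06,0.02],"spin":0.015,"claw":0},{"dp":[0.005,0.088,0.02],"spin":0.02,"claw":0},{"dp":[0.006,0.116,0.02],"spin":0.025,"claw":0},{"dp":[0.007,0.144,0.02],"spin":0.03,"claw":0},{"dp":[0.009,0.172,0.02],"spin":0.035,"claw":0},{"dp":[0.01,0.2,0.02],"spin":0.04,"claw":0},{"dp":[0.012,0.228,0.02],"spin":0.045,"claw":0},{"dp":[0.013,0.256,0.02],"spin":0.05,"claw":0},{"dp":[0.014,0.28,0.02],"spin":0.05,"claw":0}]'
python3 -m pendant '[{"dp":[0.001,0.028,0],"spin":0,"claw":0},{"dp":[0.003,0.056,0],"spin":0,"claw":0},{"dp":[0.004,0.084,0],"spin":0.002,"claw":0},{"dp":[0.006,0.112,0],"spin":0.004,"claw":0},{"dp":[0.007,0.14,0],"spin":0.006,"claw":0},{"dp":[0.009,0.168,0],"spin":0.0085,"claw":0},{"dp":[0.01,0.195,0],"spin":0.0085,"claw":0},{"dp":[0.012,0.22,0],"spin":0.0085,"claw":0},{"dp":[0.0125,0.236,0],"spin":0.0085,"claw":0},{"dp":[0.0128,0.243,0],"spin":0.0085,"claw":0},{"dp":[0.0128,0.2455,0],"spin":0.0085,"claw":0},{"dp":[0.0128,0.2455,0],"spin":0.0085,"claw":0}]'
python3 - <<'E'
from h import *
b=snap('scene','s27.png')
cv2.imwrite('pics/s27e.png',cv2.resize(b[160:290,220:390],(785,600),interpolation=cv2.INTER_CUBIC)[:,:,::-1])
a=snap('top','t27.png')
cv2.imwrite('pics/t27c.png',cv2.resize(a[125:265,125:230],(450,600),interpolation=cv2.INTER_CUBIC)[:,:,::-1])
E
```

```text
time: 42.3
ee_pos: [0.5148, 0.0103, 0.0845]
ee_rot: [-0.0, 0.704, 0.711, -0.0]
force: [0.1, -0.7, -2.6]
grip_width: 0.0167
time: 43.3
ee_pos: [0.5278, 0.2531, 0.0842]
ee_rot: [0.0, 0.701, 0.713, -0.001]
force: [-0.2, -0.3, -2.4]
grip_width: 0.0168
```

View pics/s27e.png

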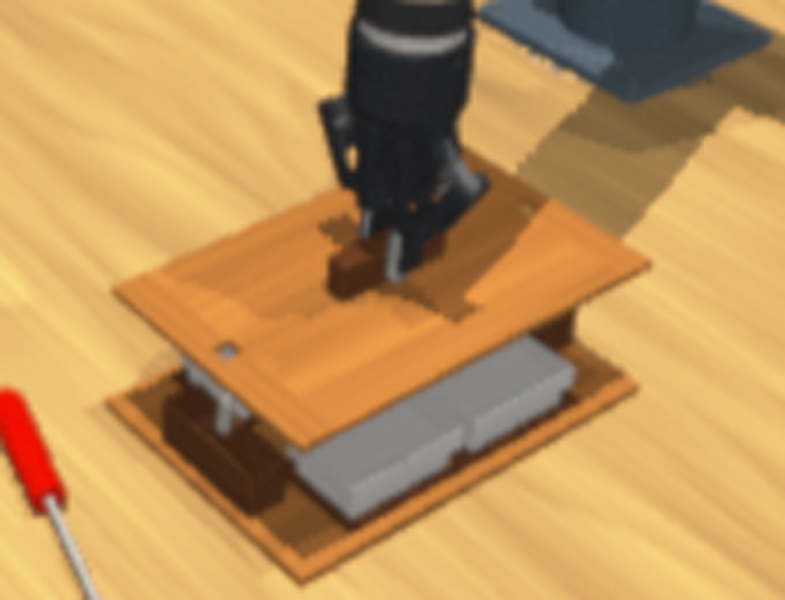

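View pics/t27c.png

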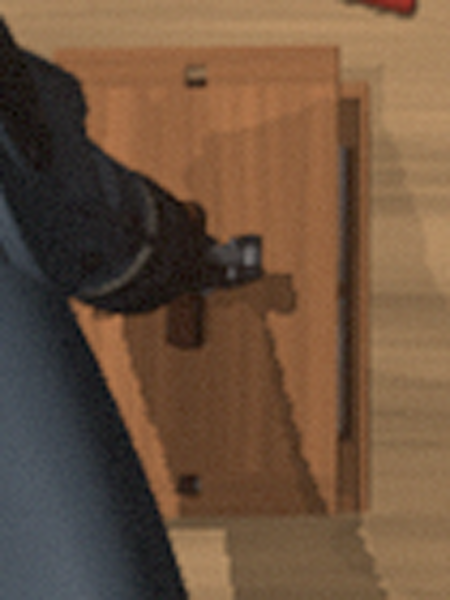

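```bash
python3 - <<'E'
import cv2,numpy as np
a=cv2.imread('pics/t27.png');s=cv2.imread('pics/s27.png')
def c(im,x,y): return cv2.resize(im[y-10:y+10,x-10:x+10],(300,300),interpolation=cv2.INTER_CUBIC)
cv2.imwrite('pics/holes.png',np.vstack([np.hstack([c(a,170,142),c(a,169,238)]),np.hstack([c(s,269,235),c(s,334,205)])]))
E
```

```text
(no output)
```

View pics/holes.png

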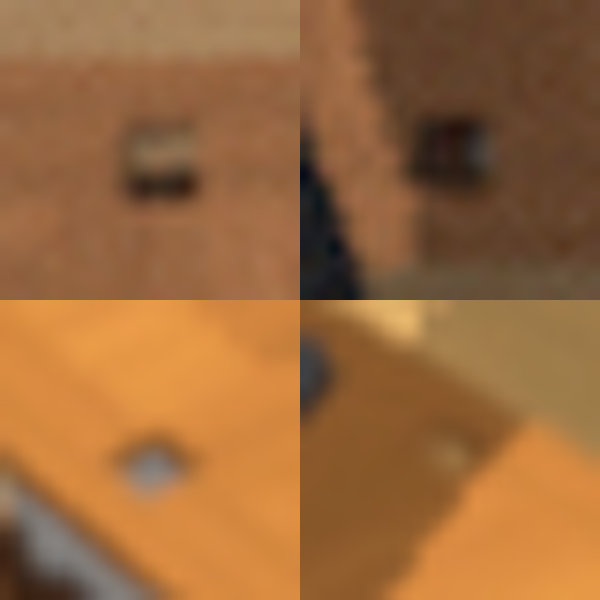

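```bash
python3 - <<'E'
from h import *
for z in(.104,.106):
    H=[(.13,0,z),(-.13,0,z)]
    for n,o in(('TH',[('top',[(170.35,142.15),(168.73,237.6)],H)]),('SH',[('scene',[(268.8,235.5),(333.53,204.9)],H)]),
      ('SC',[('scene',crop([(113,290),(303,441),(650,263)],785/170,(220,160)),[(.15,-.092,z),(.15,.092,z),(-.15,.092,z)])])):
        x,e,_=fit(o,[.53,.25,0]);print(z,n,x[:2].round(4),np.degrees(x[2]).round(2),e.round(2))
print(P('top',[U('top',[[170.35,142.15]],.106)[0]]))
# what the pins look like in top image initially, zoom
a=cv2.imread('pics/t24.png');s=cv2.imread('pics/s24.png')
def c(im,x,y): return cv2.resize(im[y-10:y+10,x-10:x+10],(300,300),interpolation=cv2.INTER_CUBIC)
cv2.imwrite('pics/pins.png',np.vstack([np.hstack([c(cv2.imread('pics/top0.png'),173,147),c(cv2.imread('pics/top0.png'),172,238)]),np.hstack([c(s,268,248),c(s,332,216)])]))
E
```

```text
0.104 TH [0.5283 0.2529] 0.83 0.11
0.104 SH [0.5285 0.2529] 0.71 0.18
0.104 SC [0.5269 0.2512] 1.1 0.63
0.106 TH [0.5281 0.2524] 0.83 0.05
0.106 SH [0.5303 0.2548] 0.79 0.24
0.106 SC [0.5286 0.2529] 1.15 0.7
[[170.35 142.15]]
```

View pics/pins.png

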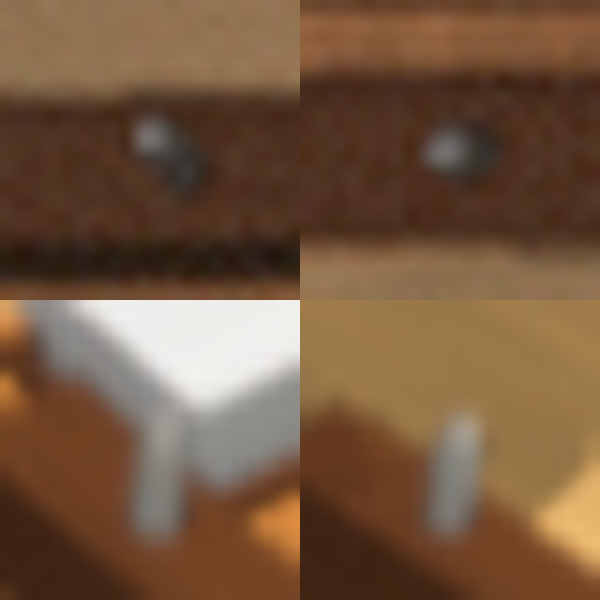

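```bash
python3 - <<'E'
from h import *
z=.0685
H=[(.13,0,z),(-.13,0,z)]; B=[(.13,0,.044),(-.13,0,.044)]
for n,o in(('T tip',[('top',[(172.53,145.73),(171.2,237.67)],H)]),('S tip',[('scene',[(268.2,245.5),(332.55,213.2)],H)]),
 ('S base',[('scene',[(268-10+157.5/15-.5,248-10+233/15-.5),(332-10+148.5/15-.5,216-10+230/15-.5)],B)])):
        x,e,_=fit(o,[.53,.25,0]);print(z,n,x[:2].round(4),np.degrees(x[2]).round(2),e.round(2))
E
```

```text
0.0685 T tip [0.5275 0.255 ] 0.94 0.02
0.0685 S tip [0.5276 0.2524] 0.83 0.31
0.0685 S base [0.5314 0.2564] 0.86 0.01
```

Cover and pins agree within about 2 mm and 0.2°. Applying a small +y correction and lowering to just above the pin tips.

```bash

python3 -m pendant '[{"dp":[0,0.0012,-0.004],"spin":0,"claw":0},{"dp":[0,0.0012,-0.01],"spin":0,"claw":0},{"dp":[0,0.0012,-0.016],"spin":0,"claw":0},{"dp":[0,0.0012,-0.021],"spin":0,"claw":0},{"dp":[0,0.0012,-0.024],"spin":0,"claw":0},{"dp":[0,0.0012,-0.025],"spin":0,"claw":0},{"dp":[0,0.0012,-0.025],"spin":0,"claw":0}]'
python3 - <<'E'
from h import *
b=snap('scene','s28.png'); a=snap('top','t28.png')
cv2.imwrite('pics/s28e.png',cv2.resize(b[160:290,220:390],(785,600),interpolation=cv2.INTER_CUBIC)[:,:,::-1])
def c(im,x,y): return cv2.resize(im[y-10:y+10,x-10:x+10],(300,300),interpolation=cv2.INTER_CUBIC)[:,:,::-1]
cv2.imwrite('pics/h28.png',np.vstack([np.hstack([c(a,171,144),c(a,169,238)]),np.hstack([c(b,269,243),c(b,334,213)])]))
E
```

```text
time: 43.98
ee_pos: [0.5279, 0.2538, 0.0585]
ee_rot: [0.0, 0.701, 0.713, -0.001]
force: [1.6, 0.2, -4.2]
grip_width: 0.0169
```

View pics/h28.png

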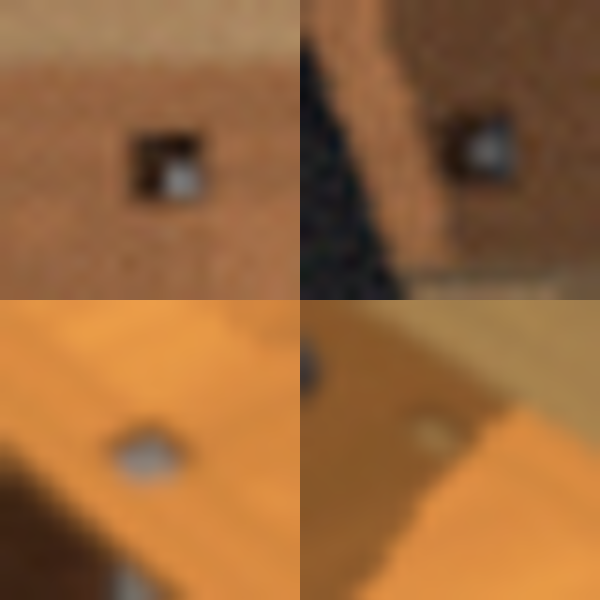

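View pics/s28e.png

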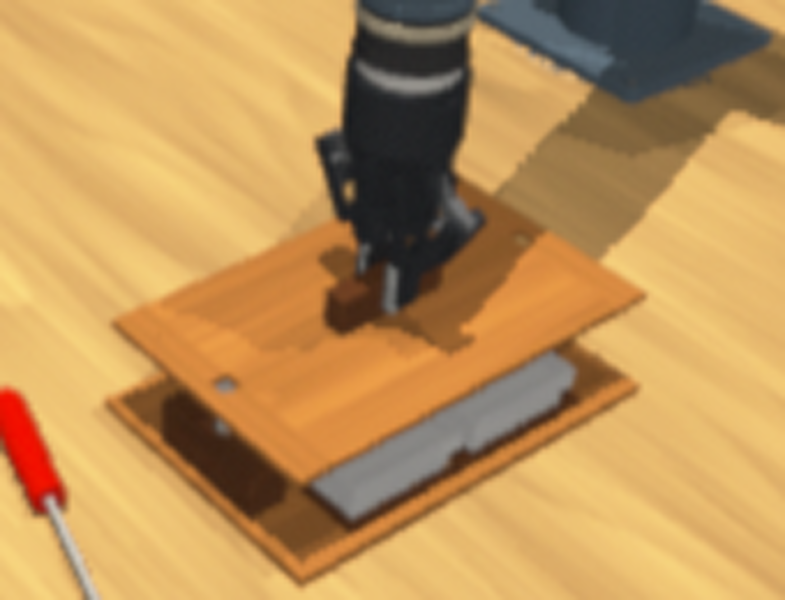

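Both pins show inside the holes from the top. After parallax, the error is about +1 mm in y. Correcting that and lowering slowly.

```bash

python3 -m pendant '[{"dp":[0.0003,0.001,0],"spin":-0.003,"claw":0},{"dp":[0.0003,0.001,-0.003],"spin":-0.003,"claw":0},{"dp":[0.0003,0.001,-0.006],"spin":-0.003,"claw":0},{"dp":[0.0003,0.001,-0.009],"spin":-0.003,"claw":0},{"dp":[0.0003,0.001,-0.012],"spin":-0.003,"claw":0},{"dp":[0.0003,0.001,-0.014],"spin":-0.003,"claw":0},{"dp":[0.0003,0.001,-0.014],"spin":-0.003,"claw":0}]'
python3 -m pendant '[{"dp":[0,0,-0.002],"spin":0,"claw":0},{"dp":[0,0,-0.005],"spin":0,"claw":0},{"dp":[0,0,-0.008],"spin":0,"claw":0},{"dp":[0,0,-0.01],"spin":0,"claw":0},{"dp":[0,0,-0.01],"spin":0,"claw":0}]'
python3 - <<'E'
from h import *
b=snap('scene','s29.png'); a=snap('top','t29.png')
cv2.imwrite('pics/s29e.png',cv2.resize(b[160:290,220:390],(785,600),interpolation=cv2.INTER_CUBIC)[:,:,::-1])
E
```

```text
time: 44.67
ee_pos: [0.5281, 0.2548, 0.0443]
ee_rot: [0.0, 0.702, 0.712, -0.001]
force: [-0.6, 0.2, -3.3]
grip_width: 0.0165
time: 45.08
ee_pos: [0.5281, 0.2548, 0.0345]
ee_rot: [0.0, 0.702, 0.712, -0.001]
force: [0.9, -0.3, -4.5]
grip_width: 0.017
```

View pics/s29e.png

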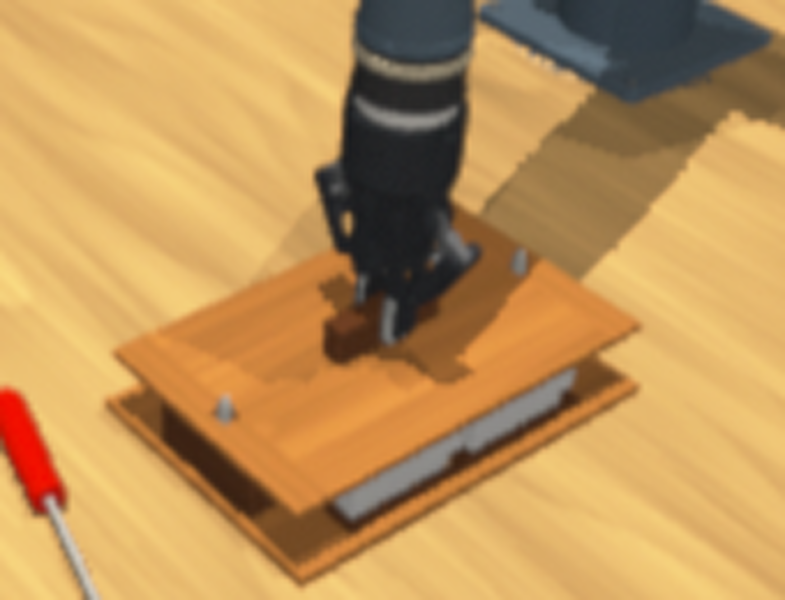

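Both pins come through the holes. Lowering the last few millimetres.

```bash

python3 -m pendant '[{"dp":[0,0,-0.002],"spin":0,"claw":0},{"dp":[0,0,-0.004],"spin":0,"claw":0},{"dp":[0,0,-0.006],"spin":0,"claw":0},{"dp":[0,0,-0.007],"spin":0,"claw":0},{"dp":[0,0,-0.007],"spin":0,"claw":0}]'
python3 -m pendant '[{"dp":[0,0,-0.001],"spin":0,"claw":0},{"dp":[0,0,-0.001],"spin":0,"claw":0},{"dp":[0,0,-0.001],"spin":0,"claw":0}]'
python3 - <<'E'
from h import *
b=snap('scene','s30.png')
cv2.imwrite('pics/s30e.png',cv2.resize(b[160:290,220:390],(785,600),interpolation=cv2.INTER_CUBIC)[:,:,::-1])
E
```

```text
time: 45.6
ee_pos: [0.529, 0.2551, 0.029]
ee_rot: [0.001, 0.702, 0.712, -0.0]
force: [-0.6, -0.3, 0.9]
grip_width: 0.0168
time: 45.85
ee_pos: [0.529, 0.2551, 0.0289]
ee_rot: [0.001, 0.702, 0.712, 0.0]
force: [-3.8, -2.4, 6.2]
grip_width: 0.0173
```

View pics/s30e.png

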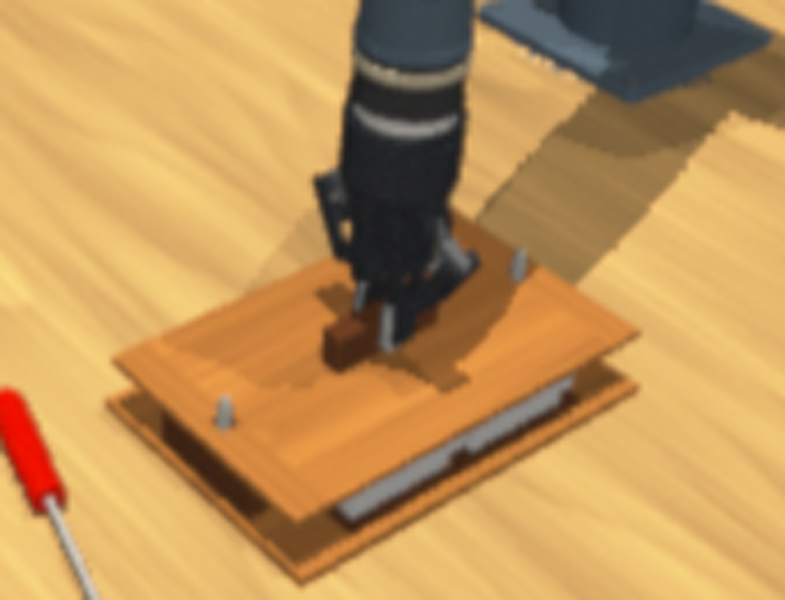

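Contact came at the expected seat height (commanded z 0.029). Releasing and retracting straight up.

```bash

python3 -m pendant '[{"dp":[0,0,0.001],"spin":0,"claw":0.05},{"dp":[0,0,0.001],"spin":0,"claw":0.05},{"dp":[0,0,0.001],"spin":0,"claw":0.05},{"dp":[0,0,0.001],"spin":0,"claw":0.05},{"dp":[0,0,0.008],"spin":0,"claw":0.05},{"dp":[0,0,0.025],"spin":0,"claw":0.05},{"dp":[0,0,0.055],"spin":0,"claw":0.05},{"dp":[0,0,0.09],"spin":0,"claw":0.05},{"dp":[-0.02,-0.02,0.11],"spin":0,"claw":0.05},{"dp":[-0.05,-0.05,0.12],"spin":0,"claw":0.05},{"dp":[-0.08,-0.08,0.12],"spin":0,"claw":0.05},{"dp":[-0.11,-0.11,0.12],"spin":0,"claw":0.05}]'
python3 -m pendant '[{"dp":[-0.03,-0.03,0],"spin":0,"claw":0.05},{"dp":[-0.05,-0.06,0],"spin":0,"claw":0.05},{"dp":[-0.05,-0.09,0],"spin":0,"claw":0.05},{"dp":[-0.05,-0.12,0],"spin":0,"claw":0.05},{"dp":[-0.05,-0.13,0],"spin":0,"claw":0.05},{"dp":[-0.05,-0.13,0],"spin":0,"claw":0.05},{"dp":[-0.05,-0.13,0],"spin":0,"claw":0.05}]'
python3 - <<'E'
from h import *
b=snap('scene','s31.png'); a=snap('top','t31.png')
cv2.imwrite('pics/s31e.png',cv2.resize(b[170:290,220:380],(800,600),interpolation=cv2.INTER_CUBIC)[:,:,::-1])
cv2.imwrite('pics/t31c.png',cv2.resize(a[130:260,125:230],(485,600),interpolation=cv2.INTER_CUBIC)[:,:,::-1])
cv2.imwrite('pics/s31f.png',cv2.resize(b,(800,600))[:,:,::-1])
E
```

```text
time: 46.9
ee_pos: [0.4212, 0.1468, 0.1492]
ee_rot: [0.002, 0.702, 0.712, 0.001]
force: [-1.0, -2.3, 1.4]
grip_width: 0.0497
time: 47.48
ee_pos: [0.3713, 0.0172, 0.1478]
ee_rot: [0.001, 0.703, 0.711, 0.0]
force: [-0.6, 1.5, -0.0]
grip_width: 0.0501
```

View pics/s31e.png

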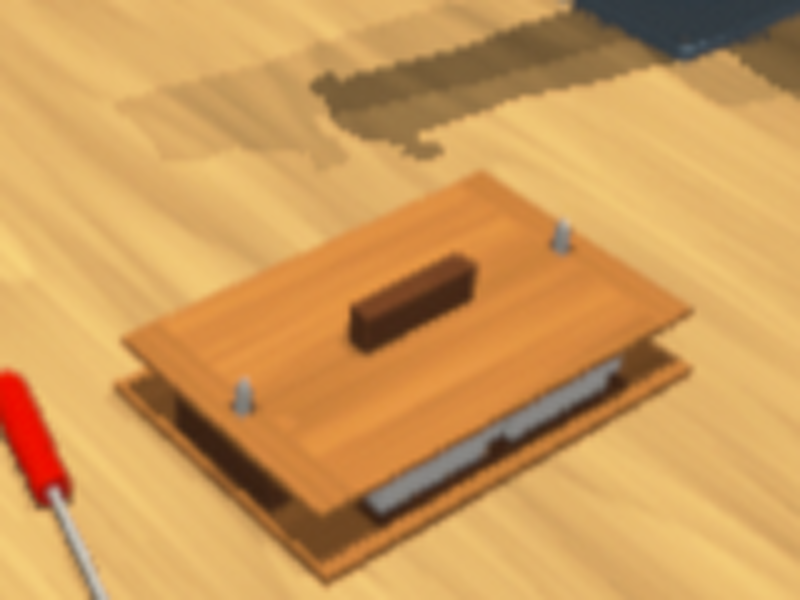

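View pics/t31c.png

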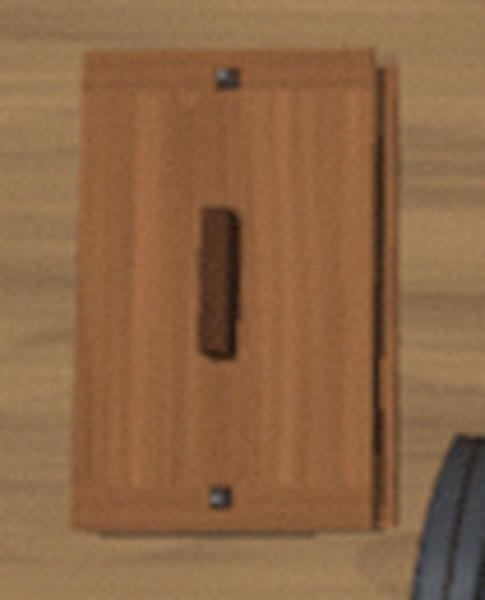

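View pics/s31f.png

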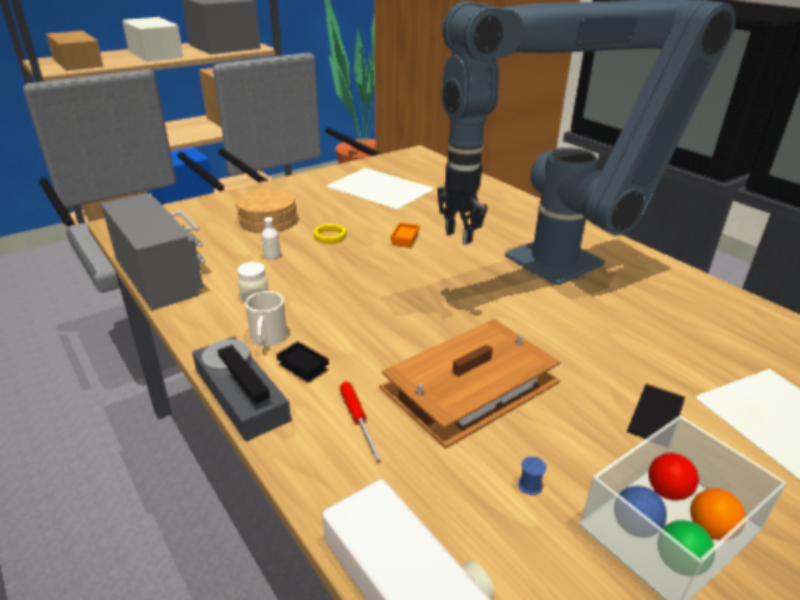

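```bash
python3 - <<'E'
from h import *
R=lambda a,b,z:[rect(a,b,z)[i] for i in(1,0,3,2)]
S=crop([(122,340),(325,508),(692,308),(482,170)],5,(220,170)); k=600/130
T=crop([(85,50),(373,50),(373,528),(72,526)],k,(125,130))
for z in(.047,.050,.053,.056):
    xs,es,_=fit([('scene',S,R(.3,.184,z))],[.53,.25,0]);xt,et,_=fit([('top',T,rect(.3,.184,z))],[.53,.25,0]);print(z,xs.round(4),es.round(2),xt.round(4),et.round(2))
E
```

```text
0.047 [0.526  0.2522 0.0188] 0.47 [0.5295 0.2555 0.0129] 0.43
0.05 [0.5286 0.2547 0.0198] 0.53 [0.5291 0.2548 0.0133] 0.51
0.053 [0.5312 0.2574 0.0207] 0.61 [0.5288 0.2541 0.0136] 0.61
0.056 [0.5337 0.26   0.0216] 0.71 [0.5285 0.2533 0.0139] 0.71
```

The two cameras agree best with the cover's top at 0.050 m: (0.5286, 0.2547) and (0.5291, 0.2548), which is flush and centred. The bystanders haven't moved. Handing in.

```bash
python3 -c "
from cell import r
print(r.close_job())"
```

```text
the job is handed in; nothing more can be done
None
```

The job is handed in at about 47 s of the 210 s. All four trays stand in bays of their own, and the cover is down over both pins. The hand-in gives no verdict, so this rests on my own checks.

**Trays:** The stray tray went to bay1. The stack came off one tray at a time into bay3, bay4 and bay2, and each picture after a lift showed the lower trays still in place. Before the cover went on, the scene camera put all four trays within about 2 mm of their bay centres. The bay4 tray's fitted turn was about 2° off, which the bay's play allows.

**Cover:** It was knocked about 26 mm aside during the run, so I measured it again before gripping it. It went down with both pins showing through the holes. With its top taken at the flush height of 50 mm, the two cameras agree on its centre to about 0.5 mm: (0.5286, 0.2547) and (0.5291, 0.2548).

**What disagreed:**
- **Tool height:** The reported tool height was 27 mm lower than the real fingertips. I found this in the pictures, confirmed it by touching the table, and corrected for it from then on.
- **Joint limit:** Joint 6 ran up to its limit (3.14 rad) early on, so I turned the gripper half a turn the other way.
- **Camera difference:** The two cameras differed by about 2 mm on where the carrier stands, so I used values between the two.
- **Move refused:** One move command was rejected for a missing `spin` value; the arm did not move.

In the last picture, the bystanders it shows and both look-alikes had not visibly moved. The arm was clear of everything.

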